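# Load, cover and lock a capacitor tester

## Robot

A 6-joint arm with a two-finger parallel gripper is mounted at the origin on the work surface. World frame = base frame: x ahead of the robot, y to its left, z up, the work surface at z = 0. Lengths are in m, angles in rad, forces in N, time in s.
With the tool pointing down it reaches from about 0.325 to 0.775 m from the base axis. Payload 9.3 kg.
Tool frame: the origin (TCP) lies on the centre line of the jaws, within the pads' length; the fingertips stand 14 mm ahead of it and the grasp point (between the pads) lies 5 mm behind it; z points along the fingers, y is the line along which they close (so a half turn about z gives the same grasp; the last joint's range is limited). The gripper opens to 85 mm and grips with 20 to 120 N. Pads are 22 mm wide; open, the fingers measure 114 mm over their backs; the gripper's body (76 mm by 85 mm) begins 54 mm behind the grasp point. The pads swing forward as they close: fully open they stand 13 mm farther back than shut.
Start: joints at [-1.499, 0.259, 0.021, 1.334, 0, 1.418], TCP at [0.123, -0.536, 0.209] pointing down, gripper open.
Joint ranges: [-3.04, 3.04], [-0.91, 1.82], [-1.04, 1.36], [-1.92, 1.95], [-1.52, 1.45], [-3.14, 3.14]. Speed limits (rad/s): [2.22, 2.22, 2.79, 3.14, 3.14, 3.14].

## Interface

Orientations are given as a unit quaternion [x, y, z, w].
In Python, from plant import state, optics, workorder gives the robot as it stands.
- The arm moves only by the tool arm_command, never from a script. Its arguments are lists of equal length, an entry for each row: "gripper": the opening, from 0 (shut) to 1 (fully open); "travel": the shift along the tool's x, y, z each as a share of 0.15 m, from -1 to 1, a list of three; "turn": the turn about the tool's z as a share of pi/2 rad, from -1 to 1. In form: {"gripper": [gripper, ...], "travel": [[dx, dy, dz], ...], "turn": [turn, ...]}. A call has 1 to 5 rows; each row is the pose to reach, as a shift and turn from the pose commanded when the call began, along the tool's axes at that moment; what a row does not reach only later rows make up. A row lasts 1/10 s, in which the tool goes at most 50 mm and 8.59 degrees, less where a joint would pass 70% of its speed; a pose out of reach is approached as far as the arm can. A call with a number of a shift or a turn outside -1 to 1 is refused whole. A call with a gripper value outside its range is refused whole. The fingers move at their own pace and stop on an object; "newtons" is the grip in N (left out, the last holds). Time passes only in rows, so rows that repeat a pose let the fingers close. It gives the time, the measured TCP pose, the force, the opening and the grip force at its end, in the units of the state.
- state(): the state, without advancing time (a new reading comes with each control period).
- optics.snapshot(name): name is "scene" or "side" or "wrist"; returns the picture (480x640x3 uint8, red, green, blue); there is no depth.
- optics.camera_params(name): a dict with "mtx" (3x3 intrinsics, pixels), "dist_coeffs" ([k1, k2, p1, p2, k3] as OpenCV has them; the pictures are not rectified), "position" and "attitude" of the camera in the world. Camera axes: x right, y up, looking along -z (the intrinsics and any distortion apply to the point x, -y, -z); pixel columns grow to the right and rows downward; lengths in m; the calibration is good to about 2 mm. A picture is of the moment at which its call begins: read the wrist's pose just before it. camera_params takes no time and is no camera call; for the wrist camera it gives the pose at the moment of the call.
- workorder.sign_off(): hands the job in; it is judged then, once.
The state is a dict: "clock": time; "joints": joint angles; "qvel": joint speeds; "joint_torque": joint torques, N m; "tool_pos": TCP position; "ee_rot": TCP orientation; "contact_force": force on the tool from outside, world axes, zero at the start; "moment": the same for the moment, N m; "width": finger opening in m; "grip_force": force on a finger pad.
Only numpy, scipy, OpenCV 4.12 (cv2) and the standard library are available. Lean on these libraries where they do the work, as an engineer would, in place of code of your own. Each camera call takes 0.05 s, during which the arm holds its last target. There are 200 camera calls.

## Task

Load every capacitor waiting on the bench, upright and fully down, into a hole of its own size in the pulled-out tray of the tester (wide ones in the wide outer holes, slim ones in the slim inner holes). Then set the metal cover fully down over the loaded tray, push the tray fully home, swing the clamp all the way down over the cover, and last press the start button fully in and let it go; never press start while the clamp is up.

Things in the scene. Friction and masses are not known exactly. Their poses are not given: they have to be found in the camera images.
- tester: Grey fixed test fixture on the bench, bed 300 x 250 x 15 mm; origin at its underside, below the centre of the tray when the tray is home. +x points away from the robot (to the rear head), the tray comes out along -x. Yaw varies. A 60 (x) x 50 (y) x 28 mm grey console with the start button stands on its -y side.
- tray (a joint): The tray's slide in m: 0 fully home under the clamp, 0.115 fully pulled out towards the robot (along tester -x). It starts nearly fully out and stays where left (about 3 N friction).
- tray_seat (a point): Centre of the tray's ledge plane on which the cover's rim rests, 32 mm above the bench; axes like the tester's. The grey nest block, 52 (x) x 190 (y) mm, rises 10 mm above this plane and has a row of four vertical holes along y.
- hole0 (a point): Centre of the mouth of the wide hole at +y (39 mm diameter, 18 mm deep, for a wide capacitor), 42 mm above the bench, z up; pitch of the holes 44 mm.
- hole1 (a point): Mouth centre of the slim hole next to it (29 mm diameter, 18 mm deep, for a slim capacitor).
- hole2 (a point): Mouth centre of the other slim hole (29 mm diameter, 18 mm deep).
- hole3 (a point): Mouth centre of the wide hole at -y (39 mm diameter, 18 mm deep).
- tray_pull (a point): Middle of the top edge of the tray's upright aluminium front plate (8 mm thick in x, 80 mm along y), 58 mm above the bench; 78 mm in front of the nest's centre. Push or pull the tray by it.
- clamp (a joint): Angle of the clamp in rad: 0 is fully down over the cover, it starts raised by 1.1 to 1.35 (limit 1.45). It stays where left (about 0.3 N m with its weight).
- clamp_bar (a point): Middle of the clamp's black round pinch bar (12 mm diameter, 144 mm long, along tester y). The U-shaped steel clamp's two side arms run from it back to the hinge at y = +-72 mm. Bar 101 mm above the bench when down.
- clamp_hinge (a point): Middle of the clamp's hinge axis (along tester y), fixed, 83 mm above the bench; the bar lies 140 mm in front of it and 18 mm above it when down, and moves on a circle of 141 mm about it.
- start (a joint): Travel of the white start button in m, pressed straight down: 0 released, 0.006 fully in (4 N spring, returns).
- start_top (a point): Centre of the top face of the round white start button, 28 mm across, on the console.
- cover: Aluminium cover, an upside-down open box 66 (x) x 204 (y) x 45 mm, walls 4 mm, open below, 0.3 kg; origin at the centre of its rim plane (underside). On its top a black grip block, 12 mm thick (x), 70 mm long (y), 30 mm high, so its top is 75 mm above the origin. Either way round fits. Stands on the bench, rim down.
- cap_wide_a: Wide capacitor: black cylinder with metal top, 36 mm diameter, 45 mm high; origin at the centre of its underside, z up. May be absent.
- cap_wide_b: Second wide capacitor: black cylinder with metal top, 36 mm diameter, 45 mm high; origin at the centre of its underside, z up. May be absent.
- cap_slim_a: Slim capacitor: black cylinder with metal top, 26 mm diameter, 45 mm high; origin at the centre of its underside, z up. May be absent.
- cap_slim_b: Second slim capacitor: black cylinder with metal top, 26 mm diameter, 45 mm high; origin at the centre of its underside, z up. May be absent.
Things that resemble listed ones, but are neither listed nor needed, are in the scene too. Leave any pink look-alike of the cap_slim_b alone. What is shaped like the cap_slim_a but yellow is not meant.

How it is judged:
By the outcome, as a careful person would: the job done as asked, in the order asked, and still so for the second after the job is handed in, with the robot touching nothing.
Of cap_wide_a, cap_wide_b, cap_slim_a, cap_slim_b only 2 to 4 are there at a start; the rules pass over those that are not, and their reading is None.
At some moment in a run one of cap_wide_a, cap_wide_b, cover may be knocked a few centimetres aside while the robot is not near it.
Once in a run the grip may slacken for a moment while it holds something.
It also fails if it takes over 210 s, if anything falls off the work surface, if the arm or the gripper's body presses on something with over 40 N, if the wrist force passes 120 N, or if a joint passes its speed limit or range.

## Working session

There is one attempt and no reset: what is moved stays moved. The work goes in short steps, Python scripts to look and compute and a tool call to move; the robot and the scene stay as the last step left them, time stands still between calls to the robot, and variables do not carry over. Pictures are saved under pics/ and viewed, at most 14 in all, crops included, and the job is handed in when it is done.

Besides the shell and the picture viewer there is one more tool, called after "Emit:" in YAML: its name, and indented under it one key for each argument. arm_command: Moves the arm, as the interface text tells. Its arguments: {"type":"object","properties":{"gripper":{"type":"array"},"travel":{"type":"array"},"turn":{"type":"array"},"newtons":{"type":"number"}},"required":["gripper","travel","turn"]}

```bash
ls; mkdir -p pics
python3 - <<'E'
from plant import state,optics
import cv2
s=state();print({k:s[k] for k in('clock','tool_pos','ee_rot','width')})
for n in('scene','side'):
    p=optics.camera_params(n);print(n,p)
    cv2.imwrite(f'pics/{n}0.png',optics.snapshot(n)[:,:,::-1])
E
```

```text
pics
{'clock': 0.0, 'tool_pos': array([ 0.12255349, -0.5358438 ,  0.2082596 ]), 'ee_rot': array([ 9.93691290e-01,  1.12147930e-01,  3.08550187e-05, -6.79023532e-04]), 'width': 0.08529437144145684}
scene {'mtx': array([[471.52814121,   0.        , 325.14179081],
       [  0.        , 471.52814121, 244.64965992],
       [  0.        ,   0.        ,   1.        ]]), 'dist_coeffs': array([-0.11101638,  0.        ,  0.        ,  0.        ,  0.        ]), 'position': array([0.98385031, 0.29138998, 0.9122682 ]), 'attitude': array([0.11952466, 0.25094594, 0.86709288, 0.41338836])}
side {'mtx': array([[492.52386229,   0.        , 316.09441201],
       [  0.        , 492.52386229, 232.87704134],
       [  0.        ,   0.        ,   1.        ]]), 'dist_coeffs': array([0.01041469, 0.        , 0.        , 0.        , 0.        ]), 'position': array([ 0.29572681, -0.66877059,  0.77369815]), 'attitude': array([ 0.3808623 , -0.073752  , -0.16637891,  0.90654432])}
```

View pics/scene0.png

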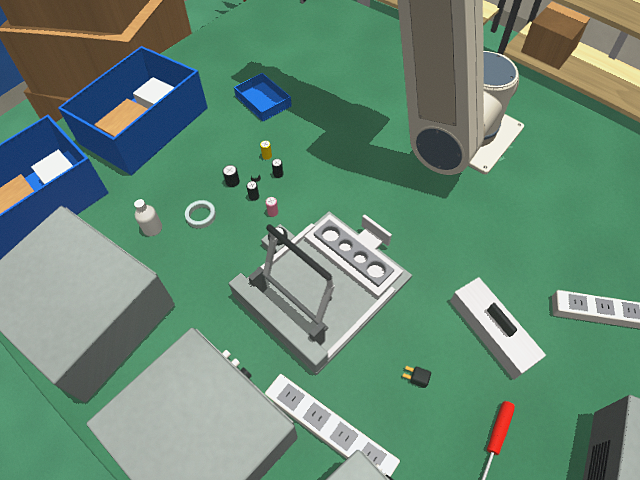

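View pics/side0.png

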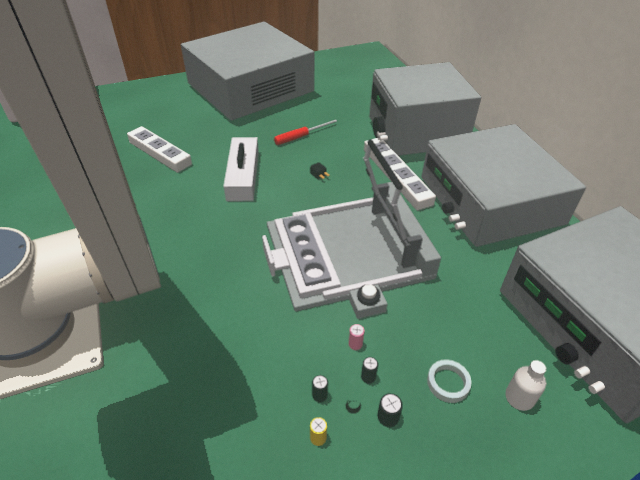

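Scene view: black caps at wide (231,176), slim (277,168), slim (252,190). The look-alikes are yellow (266,150), pink (271,207) and a small black bit (255,177). The cover is at (497,327), the tester at (320,290), and the button near (278,235). Next I'll take one close crop of the caps and tester.

```bash
cat > h.py <<'E'
import numpy as np, cv2
from scipy.spatial.transform import Rotation as R
from plant import state, optics
def ray(p,uv):
    uv=np.asarray(uv,float).reshape(-1,1,2)
    n=cv2.undistortPoints(uv,p['mtx'],p['dist_coeffs'])[:,0]
    d=np.c_[n[:,0],-n[:,1],-np.ones(len(n))]
    return R.from_quat(p['attitude']).apply(d)
def onz(p,uv,z):
    d=ray(p,uv);c=np.asarray(p['position'])
    return c+d*((z-c[2])/d[:,2])[:,None]
def proj(p,X):
    x=R.from_quat(p['attitude']).inv().apply(np.atleast_2d(X)-p['position'])
    x=x*[1,-1,-1]
    return cv2.projectPoints(x,np.zeros(3),np.zeros(3),p['mtx'],p['dist_coeffs'])[0][:,0]
def tri(ps,uvs):
    A=np.zeros((3,3));b=np.zeros(3)
    for p,uv in zip(ps,uvs):
        d=ray(p,uv)[0];d/=np.linalg.norm(d);M=np.eye(3)-np.outer(d,d);A+=M;b+=M@p['position']
    return np.linalg.solve(A,b)
def params(n): return optics.camera_params(n)
def snap(n): return optics.snapshot(n)[:,:,::-1].copy()
E
python3 - <<'E'
from h import *
a=cv2.imread('pics/scene0.png');b=cv2.imread('pics/side0.png')
A=cv2.resize(a[130:300,215:415],(800,680),interpolation=cv2.INTER_CUBIC)[:, :]
A=cv2.resize(a[135:285,215:415],(800,600),interpolation=cv2.INTER_CUBIC)
B=cv2.resize(b[205:445,225:545],(800,600),interpolation=cv2.INTER_CUBIC)
cv2.imwrite('pics/A.png',A);cv2.imwrite('pics/B.png',B)
P=params('scene');S=params('side')
for n,u,v in[('wide',(231,170),(391,403)),('slim1',(277,162),(320,382)),('slim2',(252,184),(370,363)),('pink',(271,201),(357,329)),('yel',(266,144),(319,425))]:
    print(n,onz(P,u,.045).round(4),onz(S,v,.045).round(4))
E
```

```text
wide [[ 0.5357 -0.3674  0.045 ]] [[ 0.5407 -0.3711  0.045 ]]
slim1 [[ 0.4462 -0.297   0.045 ]] [[ 0.4499 -0.2984  0.045 ]]
slim2 [[ 0.5354 -0.2964  0.045 ]] [[ 0.5403 -0.2957  0.045 ]]
pink [[ 0.5445 -0.2264  0.045 ]] [[ 0.548  -0.2265  0.045 ]]
yel [[ 0.4184 -0.3601  0.045 ]] [[ 0.4227 -0.3639  0.045 ]]
```

View pics/A.png

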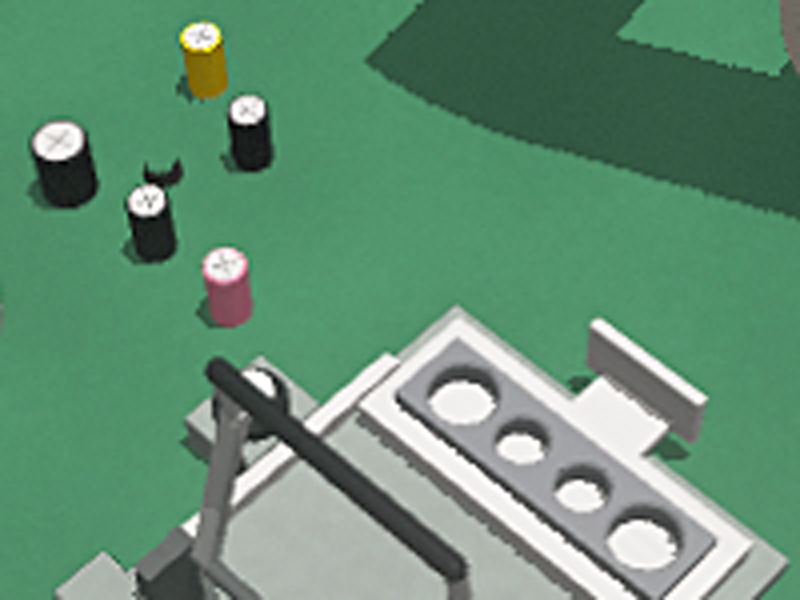

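View pics/B.png

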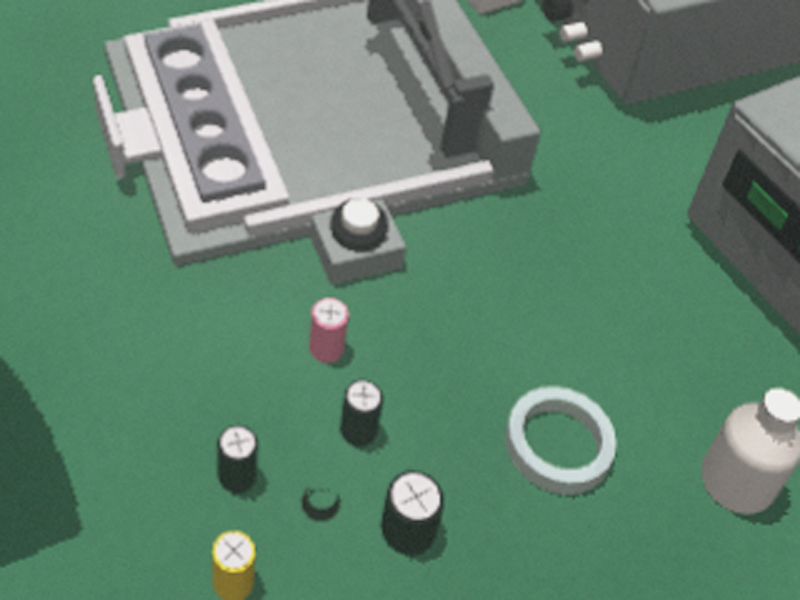

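The crop confirms one wide black cap and two slim black caps. It also shows four empty hole mouths at crop (463,396), (523,441), (582,488) and (645,537). Next I'll work out the tester, cover and small-bit geometry.

Run:
```python
from h import *
P=params('scene');S=params('side')
fa=lambda l:[(215+x/4,135+y/4) for x,y in l]; fb=lambda l:[(225+x/2.5,205+y/2.5) for x,y in l]
HA=fa([(645,537),(582,486),(523,440),(463,396)]);HB=fb([(181,51),(194,85),(208,122),(224,162)])
p=onz(P,HA,.042);q=onz(S,HB,.042)
print(p.round(4));print(q.round(4))
for X in(p,q):
    v=X[0]-X[3];print('len',np.linalg.norm(v[:2]),'yaw',np.arctan2(-v[0],v[1]))
print('plug',onz(S,[(353,405)],0.005), onz(P,[(255,178)],.005))
print('button',tri([P,S],[fa([(262,385)])[0],fb([(361,215)])[0]]))
print('bar ends side', tri([P,S],[fa([(218,368)])[0],(401,182)]), tri([P,S],[fa([(453,568)])[0],(370,140)]))
# cover mask: white-ish roi
for n,pr,roi in(('scene',P,(430,260,560,390)),('side',S,(215,125,270,210))):
    im=cv2.imread(f'pics/{n}0.png');x0,y0,x1,y1=roi;c=im[y0:y1,x0:x1]
    hs=cv2.cvtColor(c,cv2.COLOR_BGR2HSV);m=((hs[...,1]<50)&(hs[...,2]>165)).astype('uint8')
    k=max(cv2.findContours(m,0,2)[0],key=cv2.contourArea);r=cv2.minAreaRect(k)
    bx=cv2.approxPolyDP(cv2.convexHull(k),4,True)[:,0]+[x0,y0]
    print(n,bx.tolist());print(onz(pr,bx,.045).round(3).tolist())
    m=(hs[...,2]<70).astype('uint8');k=max(cv2.findContours(m,0,2)[0],key=cv2.contourArea);b=cv2.boundingRect(k);print('grip',b[0]+x0,b[1]+y0,b[2:])
```

```text
[[ 0.5367  0.068   0.042 ]
 [ 0.5325  0.0232  0.042 ]
 [ 0.5293 -0.0193  0.042 ]
 [ 0.5274 -0.0628  0.042 ]]
[[ 0.5388  0.0641  0.042 ]
 [ 0.5353  0.0212  0.042 ]
 [ 0.5315 -0.0229  0.042 ]
 [ 0.5283 -0.0679  0.042 ]]
len 0.1310627988803373 yaw -0.07051381870075472
len 0.13245821606876007 yaw -0.07976872417386772
plug [[ 0.49409633 -0.33570071  0.005     ]] [[ 0.49587112 -0.3311349   0.005     ]]
button [ 0.59958999 -0.15465883  0.04756539]
bar ends side [ 0.68376061 -0.08084061  0.22910052] [0.69323374 0.06165539 0.22539304]
scene [[456, 290], [479, 277], [545, 355], [521, 372]]
[[0.474, 0.227, 0.045], [0.417, 0.249, 0.045], [0.486, 0.44, 0.045], [0.546, 0.417, 0.045]]
grip 487 303 (30, 34)
side [[257, 137], [251, 185], [224, 186], [232, 137]]
[[0.551, 0.418, 0.045], [0.482, 0.229, 0.045], [0.422, 0.248, 0.045], [0.489, 0.441, 0.045]]
grip 238 144 (6, 24)
```

```bash
cat >> h.py <<'E'
def go(x,y,z,yang=None):
    """shares for a move to x,y,z with the tool-y axis at world angle yang"""
    s=state();r=R.from_quat(s['ee_rot']);t=r.inv().apply(np.array([x,y,z])-s['tool_pos'])/.15
    ty=r.apply([0,1,0]);a=np.arctan2(ty[1],ty[0]);d=0 if yang is None else -((yang-a+np.pi/2)%np.pi-np.pi/2)/(np.pi/2)
    print('travel',t.round(4),'turn',round(d,4),'| yang',round(a,4),'pos',s['tool_pos'].round(4),'t',round(s['clock'],1))
E
python3 -c "
from h import *
go(.40,-.26,.25,-.075);p=params('wrist');s=state();r=R.from_quat(s['ee_rot'])
print(p['mtx'],p['dist_coeffs'],r.inv().apply(p['position']-s['tool_pos']),(r.inv()*R.from_quat(p['attitude'])).as_matrix().round(3))"
```

```text
travel [ 2.2129 -1.3811 -0.2756] turn -0.8091 | yang -1.346 pos [ 0.1226 -0.5359  0.2084] t 0.1
[[391.10506294   0.         318.77721399]
 [  0.         391.10506294 240.21506328]
 [  0.           0.           1.        ]] [-0.05746053  0.          0.          0.          0.        ] [ 0.08399362 -0.00113065 -0.16632207] [[-0.     0.946  0.323]
 [ 1.     0.    -0.   ]
 [-0.     0.323 -0.946]]
```

Emit:
arm_command:
  gripper: [1,1,1,1,1]
  travel:
    - [0.93,-0.47,-0.25]
    - [0.93,-0.47,-0.25]
    - [0.93,-0.47,-0.25]
    - [0.93,-0.47,-0.25]
    - [0.93,-0.47,-0.25]
  turn: [-0.47,-0.47,-0.47,-0.47,-0.47]

```text
clock: 0.6
tool_pos: [0.2445, -0.4349, 0.2471]
ee_rot: [0.884, 0.467, 0.0, 0.0]
contact_force: [-0.6, -0.3, -0.1]
width: 0.0858
grip_force: 0.0
```

```bash
python3 -c "
from h import *
go(.40,-.26,.25,-.075);print(state()['joints'])"
```

```text
travel [ 1.5473  0.1996 -0.0198] turn -0.3332 | yang -0.5985 pos [ 0.2445 -0.4349  0.2471] t 0.6
[-1.22709641e+00  1.61345940e-01 -9.16355927e-03  1.39934825e+00
  2.22600760e-04  9.42150383e-01]
```

Emit:
arm_command:
  gripper: [1,1,1,1,1]
  travel:
    - [0.95,0.2,0]
    - [0.95,0.2,0]
    - [0.95,0.2,0]
    - [0.95,0.2,0]
    - [0.95,0.2,0]
  turn: [-0.333,-0.333,-0.333,-0.333,-0.333]

```text
clock: 1.1
tool_pos: [0.3497, -0.3354, 0.2462]
ee_rot: [0.735, 0.678, -0.0, -0.0]
contact_force: [0.0, 0.3, 0.1]
width: 0.0855
grip_force: 0.0
```

```bash
python3 -c "
from h import *
go(.49,-.28,.25,-.075)"
```

```text
travel [ 0.4436  0.9027 -0.0253] turn -0.0037 | yang -0.0808 pos [ 0.3497 -0.3354  0.2462] t 1.1
```

Emit:
arm_command:
  gripper: [1,1,1,1,1]
  travel:
    - [0.44,0.9,-0.02]
    - [0.44,0.9,-0.02]
    - [0.44,0.9,-0.02]
    - [0.44,0.9,-0.02]
    - [0.44,0.9,-0.02]
  turn: [-0.004,-0.004,-0.004,-0.004,-0.004]

```text
clock: 1.6
tool_pos: [0.4892, -0.2823, 0.2485]
ee_rot: [0.735, 0.678, -0.0, -0.001]
contact_force: [0.3, 0.2, 0.5]
width: 0.0852
grip_force: 0.0
```

```bash
cat >> h.py <<'E'
def tops(im,p,z=.045,blur=0):
    """bright low-saturation blobs, ellipse-fitted, on plane z"""
    hs=cv2.cvtColor(im,cv2.COLOR_BGR2HSV);m=((hs[...,1]<60)&(hs[...,2]>140)).astype('uint8')
    m=cv2.morphologyEx(m,cv2.MORPH_CLOSE,np.ones((5,5)))
    for k in cv2.findContours(m,0,2)[0]:
        if len(k)<12 or cv2.contourArea(k)<150: continue
        h=cv2.convexHull(k);
        if cv2.contourArea(k)<.85*cv2.contourArea(h): continue
        e=cv2.fitEllipse(h);w=onz(p,h[:,0].astype(float),z);c,rr=cv2.minEnclosingCircle(w[:,:2].astype('float32'))
        print('px',np.round(e[0]),'xy',onz(p,[e[0]],z)[0,:2].round(4),'diam',round(2*rr*1000,1))
E
python3 -c "
from h import *
p=params('wrist');im=snap('wrist');cv2.imwrite('pics/w1.png',im);tops(im,p);go(.49,-.28,.25)"
```

```text
px [259. 281.] xy [ 0.4207 -0.3633] diam 23.6
px [580. 306.] xy [ 0.7641 -0.4216] diam 130.8
px [375. 279.] xy [ 0.5402 -0.3711] diam 30.4
px [481. 244.] xy [ 0.6494 -0.3404] diam 74.4
px [279. 218.] xy [ 0.4491 -0.2973] diam 22.1
px [373. 208.] xy [ 0.5407 -0.2951] diam 23.3
px [374. 135.] xy [ 0.545  -0.2258] diam 31.6
px [618.   6.] xy [ 0.7638 -0.1294] diam 40.0
travel [ 0.0185  0.009  -0.0082] turn 0 | yang -0.0803 pos [ 0.4884 -0.2827  0.2488] t 1.6
```

View pics/w1.png

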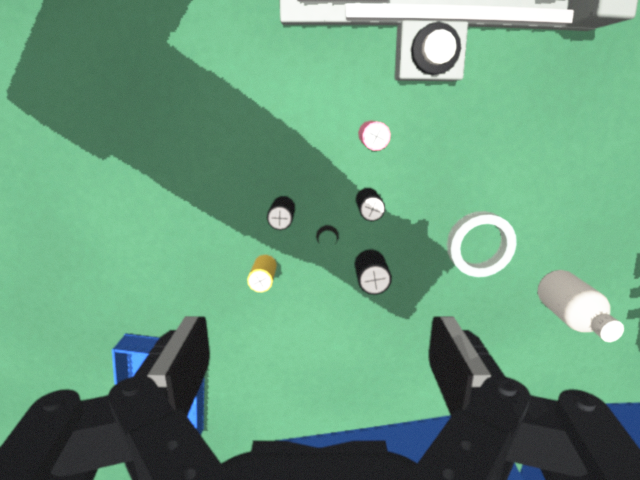

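The wrist view shows the wide cap at (375,279), slim caps at (279,218) and (373,208), yellow at (259,281) and pink at (374,135). All agree with the side view to within 1 mm. I'll pick slim1 first.

```bash
python3 -c "
from h import *
go(.4495,-.2975,.11,-.075);go(.4495,-.2975,.036,-.075)"
```

```text
travel [-0.1199 -0.2496  0.9254] turn -0.0033 | yang -0.0803 pos [ 0.4884 -0.2827  0.2488] t 1.6
travel [-0.1201 -0.249   1.4187] turn -0.0033 | yang -0.0803 pos [ 0.4884 -0.2827  0.2488] t 1.6
```

Emit:
arm_command:
  gripper: [0.6,0.6,0.6,0.6,0.6]
  travel:
    - [-0.12,-0.25,0.3]
    - [-0.12,-0.25,0.6]
    - [-0.12,-0.25,0.92]
    - [-0.12,-0.25,0.92]
    - [-0.12,-0.25,0.92]
  turn: [-0.003,-0.003,-0.003,-0.003,-0.003]
  newtons: 50

```text
clock: 2.15
tool_pos: [0.4493, -0.2979, 0.1123]
ee_rot: [0.734, 0.68, -0.0, -0.0]
contact_force: [0.0, -0.3, 1.6]
width: 0.0514
grip_force: 0.0
```

```bash
python3 -c "
from h import *
go(.4495,-.2975,.036,-.075)"
```

```text
travel [0.0029 0.0018 0.5089] turn -0.0007 | yang -0.0762 pos [ 0.4493 -0.2979  0.1123] t 2.1
```

Emit:
arm_command:
  gripper: [0.6,0.6,0.6,0,0]
  travel:
    - [0,0,0.25]
    - [0,0,0.51]
    - [0,0,0.51]
    - [0,0,0.51]
    - [0,0,0.51]
  turn: [0,0,0,0,0]

```text
clock: 2.65
tool_pos: [0.4517, -0.2986, 0.038]
ee_rot: [0.733, 0.681, 0.0, 0.002]
contact_force: [0.1, -0.6, -0.1]
width: 0.0227
grip_force: 0.0
```

Emit:
arm_command:
  gripper: [0,0,0]
  travel:
    - [0,0,0]
    - [0,0,0]
    - [0,0,0]
  turn: [0,0,0]

```text
clock: 2.95
tool_pos: [0.4505, -0.2974, 0.0357]
ee_rot: [0.733, 0.681, 0.0, 0.001]
contact_force: [-0.2, 0.1, -0.2]
width: -0.0002
grip_force: 0.0
```

Emit:
arm_command:
  gripper: [0,0,0,0,0]
  travel:
    - [0,0,-0.3]
    - [0,0,-0.6]
    - [0,0,-0.9]
    - [0,0,-0.9]
    - [0,0,-0.9]
  turn: [0,0,0,0,0]

```text
clock: 3.45
tool_pos: [0.4505, -0.2974, 0.1711]
ee_rot: [0.733, 0.681, 0.0, 0.001]
contact_force: [0.5, 0.6, -0.7]
width: 0.0
grip_force: 0.0
```

```bash
python3 -c "
from h import *
go(.533,-.10,.18,-.075);s=state();print(s['width'],s['grip_force'])"
```

```text
travel [ 1.3531  0.4516 -0.0605] turn 0.0009 | yang -0.0736 pos [ 0.4505 -0.2974  0.1711] t 3.5
2.2873022691997955e-05 0.0
```

```bash
python3 -c "
from h import *
im=snap('side');cv2.imwrite('pics/s2.png',im[120:480,100:640]);p=params('wrist');w=snap('wrist');cv2.imwrite('pics/w2.png',w);tops(w,p);print(proj(params('side'),[[.4505,-.2974,.022],[.4505,-.2974,.171]]))"
```

```text
px [671. 314.] xy [ 0.7574 -0.4042] diam 55.1
px [433. 300.] xy [ 0.5405 -0.3712] diam 30.7
px [557. 254.] xy [ 0.6418 -0.3385] diam 75.7
px [317. 223.] xy [ 0.4493 -0.2974] diam 22.4
px [435. 212.] xy [ 0.5407 -0.2956] diam 23.9
[[319.96312965 388.38684111]
 [321.25226749 337.07518157]]
```

View pics/s2.png

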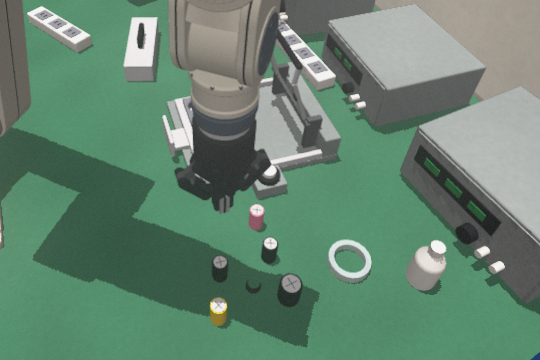

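The side crop shows slim1 untouched at (220,268) and the closed fingertips near (225,208), so the fingers seem to have missed it. I'll check where the fingertips appear in the wrist view.

```bash
python3 -c "
from h import *
im=snap('scene');s=state();r=R.from_quat(s['ee_rot']);t=s['tool_pos'];tip=t+r.apply([0,0,.014])
for n in('scene','side','wrist'):print(n,proj(params(n),[tip,t]).round(0).tolist())
w=cv2.imread('pics/w2.png');x,y=proj(params('wrist'),[tip])[0].round().astype(int);x2,y2=proj(params('scene'),[tip])[0].round().astype(int);sd=cv2.imread('pics/s2.png');x3,y3=(proj(params('side'),[tip])[0]-[100,120]).round().astype(int)
for I,a,b in((w,x,y),(im,x2,y2),(sd,x3,y3)): cv2.drawMarker(I,(int(a),int(b)),(0,0,255),0,10,1)
pad=cv2.resize(im[max(0,y2-75):y2+75,x2-65:x2+65],(390,450))
p3=cv2.resize(sd[y3-75:y3+75,x3-65:x3+65],(390,450))
cv2.imwrite('pics/c3.png',np.hstack([pad,p3]));cv2.imwrite('pics/w3.png',w)"
```

```text
scene [[272.0, 130.0], [271.0, 126.0]]
side [[320.0, 343.0], [320.0, 338.0]]
wrist [[318.0, 283.0], [318.0, 296.0]]
```

View pics/w3.png

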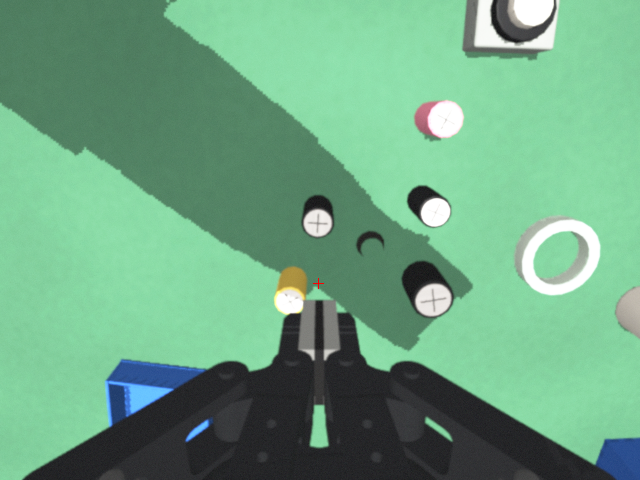

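View pics/c3.png

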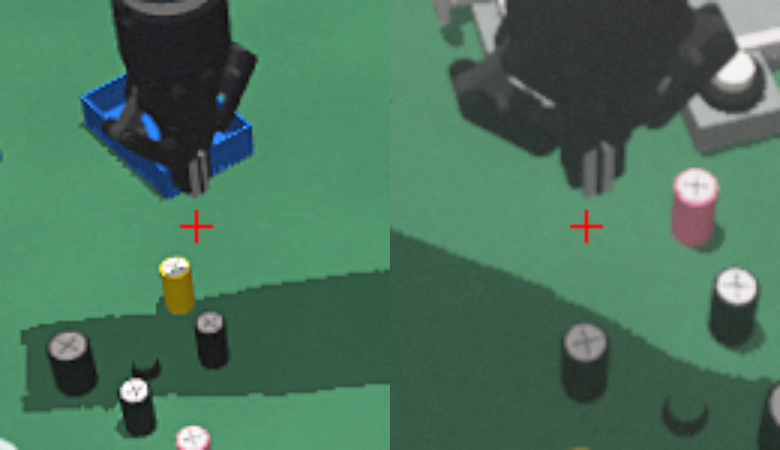

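The wrist tip is at (319,300), the scene tip at about (272,120) and the side tip at about (324,333). All three lie off the predicted tip, so I'll triangulate.

```bash
python3 -c "
from h import *
ps=[params(n) for n in('scene','side','wrist')];uv=[(272.3,120),(323.7,332.5),(319,301)]
s=state();r=R.from_quat(s['ee_rot'])
for sub in([0,1],[0,1,2],[0,2],[1,2]):
    X=tri([ps[i] for i in sub],[uv[i] for i in sub]);print(sub,X.round(4),'tool frame',r.inv().apply(X-s['tool_pos']).round(4))
print(s['tool_pos'],s['joints'])"
```

```text
[0, 1] [ 0.4501 -0.297   0.1841] tool frame [-0.0003  0.0004 -0.0154]
[0, 1, 2] [ 0.4504 -0.2952  0.1826] tool frame [ 0.0015  0.0006 -0.0139]
[0, 2] [ 0.4511 -0.2891  0.1905] tool frame [ 0.0077  0.0009 -0.0217]
[1, 2] [ 0.4525 -0.2954  0.1781] tool frame [ 0.0015  0.0028 -0.0093]
[ 0.44963857 -0.29667929  0.16873536] [-7.39058327e-01  2.55631789e-01 -8.55255057e-02  1.23177956e+00
 -1.12664932e-05  9.05437377e-01]
```

The fingertips actually sit about 14 mm behind the reported TCP, not 14 mm ahead, so the fingers closed just above the cap. TCP z = 0.016 is safe under either reading, so I'll grasp there.

```bash
python3 -c "
from h import *
go(.4494,-.2974,.07,-.075);go(.4494,-.2974,.016,-.075)"
```

```text
travel [-5.800e-03 -1.000e-04  6.582e-01] turn 0.0008 | yang -0.0737 pos [ 0.4496 -0.2967  0.1687] t 3.6
travel [-6.2000e-03  5.0000e-04  1.0182e+00] turn 0.0008 | yang -0.0737 pos [ 0.4496 -0.2967  0.1687] t 3.6
```

Emit:
arm_command:
  gripper: [0.6,0.6,0.6,0.6,0.6]
  travel:
    - [0,0,0]
    - [0,0,0.2]
    - [0,0,0.5]
    - [0,0,0.66]
    - [0,0,0.66]
  turn: [0,0,0,0,0]

```text
clock: 4.1
tool_pos: [0.4482, -0.2954, 0.0671]
ee_rot: [0.733, 0.681, -0.0, -0.004]
contact_force: [0.2, 0.5, -0.3]
width: 0.0509
grip_force: 0.0
```

Emit:
arm_command:
  gripper: [0.6,0.6,0.6,0.6,0]
  travel:
    - [0,0,0.1]
    - [0,0,0.2]
    - [0,0,0.3]
    - [0,0,0.36]
    - [0,0,0.36]
  turn: [0,0,0,0,0]

```text
clock: 4.6
tool_pos: [0.45, -0.297, 0.0166]
ee_rot: [0.733, 0.681, -0.0, -0.001]
contact_force: [-0.1, -0.0, 0.5]
width: 0.0381
grip_force: 0.0
```

Emit:
arm_command:
  gripper: [0,0,0,0]
  travel:
    - [0,0,0]
    - [0,0,0]
    - [0,0,0]
    - [0,0,0]
  turn: [0,0,0,0]

```text
clock: 5.0
tool_pos: [0.4506, -0.2976, 0.0177]
ee_rot: [0.733, 0.681, 0.0, 0.001]
contact_force: [-0.8, -0.4, 5.8]
width: 0.0226
grip_force: 49.5
```

Emit:
arm_command:
  gripper: [0,0,0,0,0]
  travel:
    - [0,0,-0.2]
    - [0,0,-0.5]
    - [0,0,-0.8]
    - [0,0,-1]
    - [0,0,-1]
  turn: [0,0,0,0,0]

```text
clock: 5.5
tool_pos: [0.4516, -0.2984, 0.1714]
ee_rot: [0.733, 0.681, 0.0, 0.004]
contact_force: [1.1, -0.0, -1.2]
width: 0.0222
grip_force: 49.0
```

```bash
python3 -c "
from h import *
im=snap('scene');s=state();print(s['width'],s['grip_force']);sd=snap('side');w=snap('wrist');t=s['tool_pos']
x2,y2=proj(params('scene'),[t])[0].round().astype(int);x3,y3=proj(params('side'),[t])[0].round().astype(int)
c=lambda I,x,y:cv2.resize(I[y-50:y+50,x-45:x+45],(270,300))
cv2.imwrite('pics/c4.png',np.hstack([c(im,x2,y2),c(sd,x3,y3),cv2.resize(w[230:380,250:385],(270,300))]))
go(.533,-.12,.18,-.075)"
```

```text
0.022626104758497828 49.016382694244385
travel [ 1.2165  0.4663 -0.0923] turn 0.0009 | yang -0.0737 pos [ 0.4498 -0.2968  0.1661] t 5.7
```

View pics/c4.png

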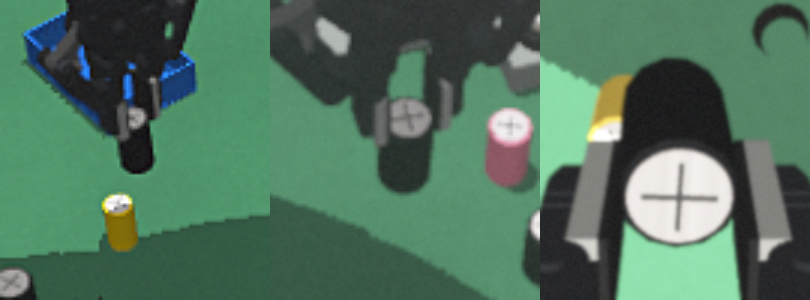

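Slim1 is held upright; its cap-top centre is at wrist pixel (320,327). Next I'll carry it toward the tray and measure the holes with the wrist camera.

Emit:
arm_command:
  gripper: [0,0,0,0,0]
  travel:
    - [0.3,0.1,-0.07]
    - [0.55,0.25,-0.07]
    - [0.8,0.4,-0.07]
    - [0.95,0.46,-0.07]
    - [0.95,0.46,-0.07]
  turn: [0,0,0,0,0]

```text
clock: 6.15
tool_pos: [0.5298, -0.1572, 0.1755]
ee_rot: [0.731, 0.682, -0.0, -0.002]
contact_force: [0.2, -0.8, -0.5]
width: 0.0225
grip_force: 49.0
```

```bash
cat >> h.py <<'E'
def holes(im,p):
    """hole mouths: light floor inside + dark wall; contours of non-grey-block pixels"""
    uv=proj(p,[[.5375+0,.066,.042],[.534,.0222,.042],[.530,-.0211,.042],[.5279,-.0653,.042]]);return uv
E
python3 -c "
from h import *
p=params('wrist');w=snap('wrist');print(holes(w,p).round(0).tolist());cv2.imwrite('pics/w5.png',w);go(.533,-.12,.18,-.075)"
```

```text
[[306.0, -113.0], [306.0, -38.0], [305.0, 32.0], [307.0, 98.0]]
travel [ 0.2578  0.0064 -0.0288] turn 0.0026 | yang -0.0709 pos [ 0.5293 -0.1585  0.1756] t 6.2
```

View pics/w5.png

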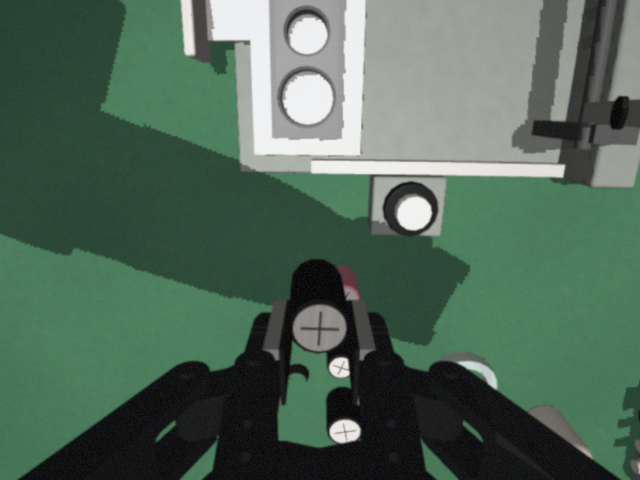

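The wrist view shows hole3 at (307,97), hole2 at (306,32), the button at (412,212), and the cap top at (320,327). I'll move closer so all four holes are in view.

Emit:
arm_command:
  gripper: [0,0,0,0]
  travel:
    - [0.25,0,0]
    - [0.51,0,0]
    - [0.51,0,0]
    - [0.51,0,0]
  turn: [0,0,0,0]

```text
clock: 6.6
tool_pos: [0.5346, -0.084, 0.1766]
ee_rot: [0.732, 0.681, -0.0, -0.0]
contact_force: [-0.7, -0.4, -0.7]
width: 0.0224
grip_force: 49.1
```

```bash
cat >> h.py <<'E'
def findholes(w,p,dmin=20,dmax=45):
    hs=cv2.cvtColor(w,cv2.COLOR_BGR2HSV);out=[]
    uv=holes(w,p);c=uv[2]; 
    mid=(uv[1]+uv[2])/2;x,y=mid.round().astype(int);blk=np.median(w[y-2:y+3,x-2:x+3].reshape(-1,3),0)
    m=(np.abs(w.astype(int)-blk).max(2)<28).astype('uint8')
    cs,hi=cv2.findContours(m,cv2.RETR_CCOMP,cv2.CHAIN_APPROX_NONE)
    for k,h in zip(cs,hi[0]):
        if h[3]<0 or len(k)<40: continue
        W=onz(p,k[:,0].astype(float),.042)[:,:2]
        (cx,cy),r=cv2.minEnclosingCircle(W.astype('float32'));e=cv2.fitEllipse(W.astype('float32'))
        if dmin<2000*r<dmax: print('hole',np.round(e[0],4),'axes mm',np.round(np.array(e[1])*1e3,1));out.append(e[0])
    return np.array(out)
E
python3 -c "
from h import *
p=params('wrist');s=state();w=snap('wrist');cv2.imwrite('pics/w6.png',w)
H=findholes(w,p);print(s['tool_pos'].round(4))
hs=cv2.cvtColor(w[270:400,285:360],cv2.COLOR_BGR2HSV);m=((hs[...,1]<50)&(hs[...,2]>130)).astype('uint8');m=cv2.morphologyEx(m,3,np.ones((7,7)))
for k in cv2.findContours(m,0,2)[0]:
    if cv2.contourArea(k)<300: continue
    e=cv2.fitEllipse(cv2.convexHull(k));u=np.array(e[0])+[285,270];X=onz(p,[u],s['tool_pos'][2]+.0285)[0];r=R.from_quat(s['ee_rot']);print('cap',u,e[1],X,r.inv().apply(X-s['tool_pos']))
"
```

```text
hole [ 0.528  -0.1845] axes mm [30.1 32.4]
hole [ 0.5309 -0.0217] axes mm [30.2 32.2]
hole [0.5337 0.0238] axes mm [31.8 32.4]
[ 0.5346 -0.084   0.1766]
cap [340.39683533 371.53373718] (21.51240348815918, 21.936412811279297) [ 0.54258585 -0.10600902  0.2051363 ] [-0.0213994   0.00955381 -0.02851077]
cap [319.21211624 327.65041351] (44.231536865234375, 50.760990142822266) [ 0.53519306 -0.08396958  0.2051363 ] [ 4.26127427e-05  5.74382340e-04 -2.85007796e-02]
```

```bash
cat >> h.py <<'E'
def goav(x,y,z,yang=None,n=4):
    ss=[]
    for i in range(n): optics.snapshot('side');ss.append(state())
    P=np.array([s['tool_pos'] for s in ss]);r=R.from_quat([s['ee_rot'] for s in ss]).mean()
    t=r.inv().apply(np.array([x,y,z])-P.mean(0))/.15;ty=r.apply([0,1,0]);a=np.arctan2(ty[1],ty[0])
    d=0 if yang is None else -((yang-a+np.pi/2)%np.pi-np.pi/2)/(np.pi/2)
    print('travel',t.round(4),'turn',round(d,4),'| yang',round(a,4),'pos',P.mean(0).round(4),'sd',P.std(0).round(4),'tilt',r.apply([0,0,1]).round(3),'F',np.mean([s['contact_force'] for s in ss],0).round(1),'w',round(ss[-1]['width'],4),'t',round(ss[-1]['clock'],1))
E
python3 -c "
from h import *
goav(.5334,.023,.085,-.075)"
```

```text
travel [ 0.7173 -0.0632  0.6131] turn -0.0001 | yang -0.0751 pos [ 0.5348 -0.085   0.177 ] sd [0.0001 0.0001 0.0001] tilt [-0.001 -0.    -1.   ] F [-0.4  0.1 -0.2] w 0.0226 t 6.8
```

Emit:
arm_command:
  gripper: [0,0,0,0,0]
  travel:
    - [0.3,-0.063,0]
    - [0.6,-0.063,0]
    - [0.717,-0.063,0.3]
    - [0.717,-0.063,0.61]
    - [0.717,-0.063,0.61]
  turn: [0,0,0,0,0]

```text
clock: 7.35
tool_pos: [0.53, 0.0245, 0.0811]
ee_rot: [0.733, 0.681, -0.003, -0.004]
contact_force: [-0.6, -0.6, 0.6]
width: 0.0224
grip_force: 49.2
```

```bash
python3 -c "
from h import *
goav(.5334,.023,.0405,-.075)
sc=snap('scene');sd=snap('side')
cv2.imwrite('pics/c7.png',np.hstack([cv2.resize(sc[185:305,290:430],(350,300)),cv2.resize(sd[205:305,245:345],(300,300))]))"
```

```text
travel [-0.0034 -0.0023  0.3076] turn 0.0003 | yang -0.0745 pos [0.5338 0.0235 0.0866] sd [0.0012 0.0003 0.0015] tilt [-0. -0. -1.] F [-0.1 -0.3  0. ] w 0.0228 t 7.5
```

View pics/c7.png

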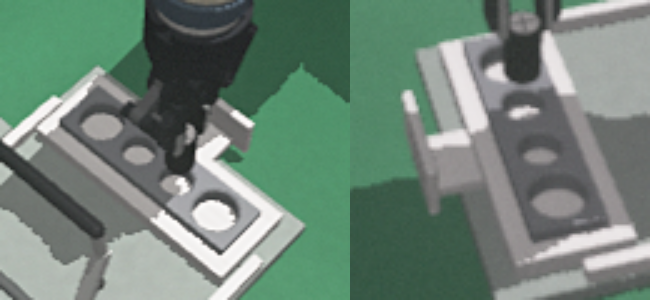

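The cap hangs over hole1 in both views, so I'll lower it, watching the force.

Emit:
arm_command:
  gripper: [0,0,0,0,0]
  travel:
    - [0,0,0.08]
    - [0,0,0.14]
    - [0,0,0.18]
    - [0,0,0.18]
    - [0,0,0.18]
  turn: [0,0,0,0,0]

```text
clock: 8.15
tool_pos: [0.5338, 0.024, 0.0587]
ee_rot: [0.733, 0.681, 0.0, 0.0]
contact_force: [0.8, -1.1, 1.7]
width: 0.0225
grip_force: 48.9
```

Emit:
arm_command:
  gripper: [0,0,0,0,0]
  travel:
    - [0,0,0.03]
    - [0,0,0.06]
    - [0,0,0.09]
    - [0,0,0.12]
    - [0,0,0.12]
  turn: [0,0,0,0,0]

```text
clock: 8.65
tool_pos: [0.5345, 0.0238, 0.0416]
ee_rot: [0.733, 0.681, 0.001, 0.001]
contact_force: [1.6, -1.2, 9.0]
width: 0.0224
grip_force: 50.1
```

```bash
python3 -c "
from h import *
goav(.5334,.023,.0405,-.075)"
```

```text
travel [-0.0061 -0.0072  0.0073] turn 0.0008 | yang -0.0738 pos [0.5345 0.0238 0.0416] sd [0. 0. 0.] tilt [ 0.002 -0.001 -1.   ] F [ 1.1 -1.   9.1] w 0.0226 t 8.8
```

Emit:
arm_command:
  gripper: [0.5,0.5,0.5,0.5,0.5]
  travel:
    - [0,0,0]
    - [0,0,0]
    - [0,0,0]
    - [0,0,-0.3]
    - [0,0,-0.6]
  turn: [0,0,0,0,0]

```text
clock: 9.35
tool_pos: [0.5323, 0.0243, 0.1307]
ee_rot: [0.733, 0.681, -0.001, -0.002]
contact_force: [0.3, -0.7, -0.4]
width: 0.0422
grip_force: 0.0
```

Emit:
arm_command:
  gripper: [0.5,0.5,0.5,0.5,0.5]
  travel:
    - [-0.3,0,-0.3]
    - [-0.6,0,-0.3]
    - [-0.9,0,-0.3]
    - [-1,0,-0.3]
    - [-1,0,-0.3]
  turn: [0,0,0,0,0]

```text
clock: 9.85
tool_pos: [0.5221, -0.1274, 0.1753]
ee_rot: [0.734, 0.679, -0.0, -0.0]
contact_force: [-0.2, -0.5, -0.2]
width: 0.0429
grip_force: 0.0
```

```bash
python3 -c "
from h import *
goav(.5407,-.2953,.09,-.075)
p=params('wrist');w=snap('wrist');cv2.imwrite('pics/w8.png',w);print('all tops z .069');tops(w,p,.069);print('z.045');tops(w,p,.045);findholes(w,p)"
```

```text
travel [-1.1245  0.2069  0.5686] turn 0.0007 | yang -0.074 pos [ 0.5223 -0.1249  0.1754] sd [0.0001 0.0007 0.0001] tilt [-0.001  0.001 -1.   ] F [-0.1 -0.1  0.3] w 0.0423 t 10.1
all tops z .069
px [351. 396.] xy [ 0.5392 -0.2759] diam 20.8
px [354. 332.] xy [ 0.545  -0.2129] diam 20.6
px [422. 251.] xy [ 0.5988 -0.1468] diam 25.1
px [617. 211.] xy [ 0.7457 -0.126 ] diam 39.0
px [609. 157.] xy [ 0.7324 -0.0855] diam 97.9
px [575.  74.] xy [ 0.7007 -0.0284] diam 102.3
px [413.  96.] xy [ 0.5915 -0.0366] diam 275.5
px [204.  48.] xy [0.4583 0.0027] diam 63.7
z.045
px [351. 396.] xy [ 0.5401 -0.2967] diam 22.6
px [354. 332.] xy [ 0.5464 -0.2281] diam 22.4
px [422. 251.] xy [ 0.6049 -0.1562] diam 27.3
px [617. 211.] xy [ 0.7648 -0.1336] diam 42.4
px [609. 157.] xy [ 0.7503 -0.0895] diam 106.5
px [575.  74.] xy [ 0.7157 -0.0274] diam 111.2
px [413.  96.] xy [ 0.597  -0.0363] diam 299.7
px [204.  48.] xy [0.4521 0.0064] diam 69.3
hole [ 0.5283 -0.0649] axes mm [43.4 43.6]
hole [ 0.5322 -0.0213] axes mm [29.9 30.9]
```

Emit:
arm_command:
  gripper: [0.6,0.6,0.6,0.6,0.6]
  travel:
    - [-0.3,0.1,0]
    - [-0.6,0.2,0]
    - [-0.9,0.2,0]
    - [-1,0.205,0.3]
    - [-1,0.205,0.5]
  turn: [0,0,0,0,0]

```text
clock: 10.6
tool_pos: [0.5422, -0.2785, 0.0987]
ee_rot: [0.733, 0.68, -0.0, -0.0]
contact_force: [0.3, -0.3, -0.9]
width: 0.0511
grip_force: 0.0
```

```bash
python3 -c "
from h import *
goav(.5405,-.2953,.016,-.075)"
```

```text
travel [-0.1312  0.0074  0.5455] turn 0.0012 | yang -0.073 pos [ 0.5412 -0.2758  0.0979] sd [0.001  0.0003 0.0028] tilt [-0.004  0.003 -1.   ] F [-0.5  0.7 -0.7] w 0.0512 t 10.8
```

Emit:
arm_command:
  gripper: [0.6,0.6,0.6,0.6,0.6]
  travel:
    - [-0.131,0,0]
    - [-0.131,0,0.15]
    - [-0.131,0,0.3]
    - [-0.131,0,0.45]
    - [-0.131,0,0.54]
  turn: [0,0,0,0,0]

```text
clock: 11.3
tool_pos: [0.5415, -0.2976, 0.0205]
ee_rot: [0.732, 0.681, 0.0, 0.001]
contact_force: [-0.4, -0.3, -0.5]
width: 0.0513
grip_force: 0.0
```

Emit:
arm_command:
  gripper: [0.6,0,0,0,0]
  travel:
    - [0,0,0]
    - [0,0,0]
    - [0,0,0]
    - [0,0,0]
    - [0,0,0]
  turn: [0,0,0,0,0]

```text
clock: 11.8
tool_pos: [0.5441, -0.2996, 0.0259]
ee_rot: [0.733, 0.681, 0.001, 0.006]
contact_force: [-3.8, 0.6, 31.0]
width: 0.0001
grip_force: 23.6
```

```bash
python3 -c "
from h import *
goav(.5405,-.2953,.016,-.075)"
```

```text
travel [ 0.0202 -0.0167  0.0522] turn 0.001 | yang -0.0735 pos [ 0.5427 -0.2985  0.0239] sd [0.0007 0.0006 0.0012] tilt [ 0.006 -0.004 -1.   ] F [-0.4  0.4  3.9] w 0.0001 t 12.0
```

Emit:
arm_command:
  gripper: [0.2,0.6,0.6,0.6,0.6]
  travel:
    - [0,0,-0.1]
    - [0,0,-0.4]
    - [0,0,-0.7]
    - [0,0,-0.9]
    - [0,0,-0.9]
  turn: [0,0,0,0,0]

```text
clock: 12.5
tool_pos: [0.5425, -0.2981, 0.1604]
ee_rot: [0.733, 0.681, 0.001, 0.004]
contact_force: [-0.2, -0.5, 0.3]
width: 0.0509
grip_force: 0.0
```

```bash
python3 -c "
from h import *
goav(.5405,-.2953,.016,-.075)
p=params('wrist');w=snap('wrist');cv2.imwrite('pics/w9.png',w[60:400,100:600]);tops(w,p,.045)"
```

```text
travel [ 0.0116 -0.0043  0.9301] turn 0.0009 | yang -0.0736 pos [ 0.5409 -0.297   0.1555] sd [0.0005 0.0004 0.0014] tilt [ 0.001 -0.001 -1.   ] F [ 0.1  0.2 -0.4] w 0.0512 t 12.7
px [176. 318.] xy [ 0.4204 -0.3634] diam 23.5
px [591. 351.] xy [ 0.7649 -0.4233] diam 149.9
px [325. 318.] xy [ 0.5397 -0.3715] diam 31.8
px [465. 269.] xy [ 0.6506 -0.3379] diam 72.6
px [318. 227.] xy [ 0.5401 -0.2956] diam 22.3
px [320. 129.] xy [ 0.5465 -0.2264] diam 27.5
px [403.   7.] xy [ 0.6041 -0.1548] diam 29.8
```

View pics/w9.png

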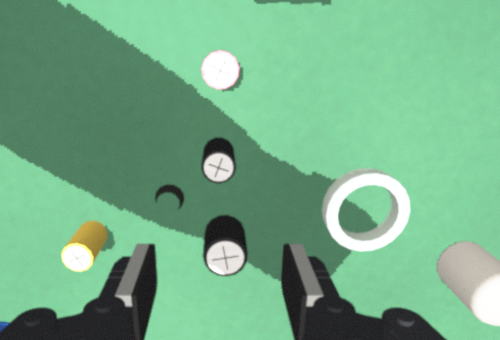

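Slim2 is still upright and unmoved at crop (219,166), at (0.5402,−0.2956). The pads only caught its top edge and slid off, so I'll grasp 12 mm lower.

```bash
python3 -c "
from h import *
goav(.5402,-.2956,.006,-.075)"
```

```text
travel [5.900e-03 1.000e-04 9.852e-01] turn 0.0008 | yang -0.0737 pos [ 0.5403 -0.2967  0.1538] sd [0.0001 0.0001 0.0002] tilt [-0.002  0.001 -1.   ] F [-0.1  0.3  0.1] w 0.0515 t 12.9
```

Emit:
arm_command:
  gripper: [0.6,0.6,0.6,0.6,0.6]
  travel:
    - [0.006,0,0.25]
    - [0.006,0,0.5]
    - [0.006,0,0.75]
    - [0.006,0,0.88]
    - [0.006,0,0.88]
  turn: [0,0,0,0,0]

```text
clock: 13.45
tool_pos: [0.539, -0.2948, 0.0196]
ee_rot: [0.733, 0.681, -0.001, -0.003]
contact_force: [-0.3, 0.9, 0.6]
width: 0.0511
grip_force: 0.0
```

Emit:
arm_command:
  gripper: [0.6,0.6,0.6,0.6]
  travel:
    - [0,0,0.05]
    - [0,0,0.105]
    - [0,0,0.105]
    - [0,0,0.105]
  turn: [0,0,0,0]

```text
clock: 13.85
tool_pos: [0.541, -0.2962, 0.0077]
ee_rot: [0.733, 0.681, 0.0, 0.0]
contact_force: [0.2, -0.4, 0.4]
width: 0.0508
grip_force: 0.0
```

Emit:
arm_command:
  gripper: [0,0,0,0,0]
  travel:
    - [0,0,0]
    - [0,0,0]
    - [0,0,0]
    - [0,0,0]
    - [0,0,0]
  turn: [0,0,0,0,0]

```text
clock: 14.35
tool_pos: [0.541, -0.2962, 0.0078]
ee_rot: [0.733, 0.681, 0.0, 0.001]
contact_force: [-2.0, 0.7, 6.4]
width: 0.0237
grip_force: 49.0
```

```bash
python3 -c "
from h import *
goav(.5402,-.2956,.006,-.075)"
```

```text
travel [ 0.004  -0.0059  0.0121] turn 0.0008 | yang -0.0737 pos [ 0.541  -0.2963  0.0078] sd [0. 0. 0.] tilt [ 0.001 -0.001 -1.   ] F [-0.7  0.2  6. ] w 0.024 t 14.6
```

Emit:
arm_command:
  gripper: [0,0,0,0,0]
  travel:
    - [0,0,-0.2]
    - [0,0,-0.5]
    - [0,0,-0.8]
    - [0,0,-1]
    - [0,0,-1]
  turn: [0,0,0,0,0]

```text
clock: 15.05
tool_pos: [0.5424, -0.2971, 0.1619]
ee_rot: [0.733, 0.681, 0.001, 0.004]
contact_force: [1.1, 0.0, -0.8]
width: 0.024
grip_force: 49.2
```

Emit:
arm_command:
  gripper: [0,0,0,0,0]
  travel:
    - [0.3,0,0]
    - [0.6,0,0]
    - [0.9,0,0]
    - [1,-0.05,0]
    - [1,-0.05,0]
  turn: [0,0,0,0,0]

```text
clock: 15.55
tool_pos: [0.5435, -0.1435, 0.1566]
ee_rot: [0.732, 0.682, -0.0, -0.001]
contact_force: [-0.5, -0.3, -0.9]
width: 0.0238
grip_force: 49.1
```

```bash
cat >> h.py <<'E'
def capoff(dz):
    """offset of the held cap's top centre in the tool frame; top is dz above the TCP"""
    s=state();p=params('wrist');w=snap('wrist')
    hs=cv2.cvtColor(w[270:400,285:360],cv2.COLOR_BGR2HSV);m=((hs[...,1]<50)&(hs[...,2]>130)).astype('uint8');m=cv2.morphologyEx(m,3,np.ones((7,7)))
    k=max(cv2.findContours(m,0,2)[0],key=cv2.contourArea)
    e=cv2.fitEllipse(cv2.convexHull(k));u=np.array(e[0])+[285,270];X=onz(p,[u],s['tool_pos'][2]+dz)[0];r=R.from_quat(s['ee_rot'])
    print('cap px',u.round(1),np.round(e[1],1),'off',r.inv().apply(X-s['tool_pos']).round(4));return w,p
E
python3 -c "
from h import *
goav(.5315,-.0208,.08,-.075);w,p=capoff(.037);cv2.imwrite('pics/w10.png',w);findholes(w,p)"
```

```text
travel [ 0.828  -0.1462  0.5114] turn 0.001 | yang -0.0735 pos [ 0.5443 -0.1463  0.1567] sd [0.0002 0.0007 0.    ] tilt [-0. -0. -1.] F [-0.2 -0.5 -0.1] w 0.0237 t 15.8
cap px [319.3 340.1] [46.5 54.5] off [-0.0003  0.0007 -0.037 ]
hole [ 0.5287 -0.0657] axes mm [39.4 41.7]
hole [ 0.5311 -0.0203] axes mm [31.9 32.8]
```

Emit:
arm_command:
  gripper: [0,0,0,0,0]
  travel:
    - [0.3,-0.08,0]
    - [0.6,-0.15,0]
    - [0.828,-0.15,0.2]
    - [0.828,-0.15,0.5]
    - [0.828,-0.15,0.5]
  turn: [0,0,0,0,0]

```text
clock: 16.3
tool_pos: [0.528, -0.0198, 0.0777]
ee_rot: [0.733, 0.681, -0.003, -0.003]
contact_force: [-1.3, -0.1, -0.4]
width: 0.024
grip_force: 49.2
```

```bash
python3 -c "
from h import *
goav(.5308,-.0207,.032,-.075)"
```

```text
travel [ 0.0036 -0.0031  0.3372] turn 0.0001 | yang -0.0748 pos [ 0.5313 -0.0213  0.0826] sd [0.0011 0.0004 0.0013] tilt [-0.001  0.    -1.   ] F [ 0.6  0.2 -0.2] w 0.0239 t 16.5
```

Emit:
arm_command:
  gripper: [0,0,0,0,0]
  travel:
    - [0,0,0.08]
    - [0,0,0.14]
    - [0,0,0.2]
    - [0,0,0.2]
    - [0,0,0.2]
  turn: [0,0,0,0,0]

```text
clock: 17.0
tool_pos: [0.5309, -0.0204, 0.0519]
ee_rot: [0.733, 0.681, -0.0, -0.0]
contact_force: [0.4, -0.4, -0.4]
width: 0.0243
grip_force: 49.2
```

Emit:
arm_command:
  gripper: [0,0,0,0,0]
  travel:
    - [0,0,0.03]
    - [0,0,0.06]
    - [0,0,0.09]
    - [0,0,0.12]
    - [0,0,0.13]
  turn: [0,0,0,0,0]

```text
clock: 17.5
tool_pos: [0.5313, -0.0205, 0.0323]
ee_rot: [0.733, 0.681, 0.0, 0.0]
contact_force: [1.5, -2.1, 1.1]
width: 0.0237
grip_force: 49.4
```

```bash
python3 -c "
from h import *
goav(.5308,-.0207,.032,-.075)"
```

```text
travel [-0.0021 -0.0027  0.0028] turn 0.0008 | yang -0.0737 pos [ 0.5312 -0.0204  0.0324] sd [0.     0.     0.0001] tilt [ 0. -0. -1.] F [ 2.9 -1.3 -1.8] w 0.0239 t 17.7
```

Emit:
arm_command:
  gripper: [0.5,0.5,0.5,0.5,0.5]
  travel:
    - [0,0,0]
    - [0,0,0]
    - [0,0,0]
    - [0,0,-0.3]
    - [0,0,-0.6]
  turn: [0,0,0,0,0]

```text
clock: 18.2
tool_pos: [0.5298, -0.02, 0.1228]
ee_rot: [0.733, 0.681, -0.001, -0.001]
contact_force: [0.4, -0.3, -0.2]
width: 0.0429
grip_force: 0.0
```

Emit:
arm_command:
  gripper: [0.7,0.7,0.7,0.7,0.7]
  travel:
    - [-0.3,0,-0.3]
    - [-0.6,0,-0.3]
    - [-0.9,0,-0.3]
    - [-1,0.1,-0.3]
    - [-1,0.1,-0.3]
  turn: [0,0,0,0,0]

```text
clock: 18.7
tool_pos: [0.5356, -0.1737, 0.1673]
ee_rot: [0.734, 0.679, 0.0, 0.0]
contact_force: [0.5, -0.2, -0.3]
width: 0.0598
grip_force: 0.0
```

Emit:
arm_command:
  gripper: [0.7,0.7,0.7,0.7,0.7]
  travel:
    - [-0.3,0,0]
    - [-0.6,0,0]
    - [-0.9,0.1,0]
    - [-1,0.1,0]
    - [-1,0.1,0]
  turn: [0,0,0,0,0]

```text
clock: 19.2
tool_pos: [0.5385, -0.3228, 0.1667]
ee_rot: [0.733, 0.68, -0.0, -0.001]
contact_force: [-0.4, -0.6, -0.5]
width: 0.0598
grip_force: 0.0
```

```bash
python3 -c "
from h import *
p=params('wrist');w=snap('wrist');cv2.imwrite('pics/w11.png',w);tops(w,p,.045);goav(.540,-.3714,.05,-.075)"
```

```text
px [589. 316.] xy [ 0.7646 -0.4225] diam 139.4
px [178. 281.] xy [ 0.4204 -0.3631] diam 23.5
px [325. 280.] xy [ 0.54  -0.371] diam 30.6
px [464. 236.] xy [ 0.6511 -0.3414] diam 71.8
px [319.  90.] xy [ 0.5464 -0.2266] diam 27.4
travel [-0.3409  0.0329  0.7845] turn 0.0016 | yang -0.0726 pos [ 0.5388 -0.3201  0.1677] sd [0.0001 0.0002 0.0003] tilt [-0.     0.001 -1.   ] F [-0.1  0.2  0.2] w 0.0594 t 19.4
```

Emit:
arm_command:
  gripper: [0.7,0.7,0.7,0.7,0.7]
  travel:
    - [-0.34,0.03,0]
    - [-0.34,0.03,0.3]
    - [-0.34,0.03,0.6]
    - [-0.34,0.03,0.78]
    - [-0.34,0.03,0.78]
  turn: [0,0,0,0,0]

```text
clock: 19.95
tool_pos: [0.538, -0.3701, 0.047]
ee_rot: [0.732, 0.681, -0.0, -0.003]
contact_force: [0.1, 1.1, 0.9]
width: 0.0596
grip_force: 0.0
```

```bash
python3 -c "
from h import *
goav(.540,-.371,.005,-.075)"
```

```text
travel [ 0.0093 -0.002   0.3121] turn 0.0015 | yang -0.0727 pos [ 0.5402 -0.3724  0.0518] sd [0.0006 0.0007 0.0013] tilt [ 0.001 -0.    -1.   ] F [ 0.2 -0.2  0.2] w 0.0598 t 20.1
```

Emit:
arm_command:
  gripper: [0.7,0.7,0.7,0.7,0.7]
  travel:
    - [0.009,0,0.1]
    - [0.009,0,0.2]
    - [0.009,0,0.31]
    - [0.009,0,0.315]
    - [0.009,0,0.315]
  turn: [0,0,0,0,0]

```text
clock: 20.65
tool_pos: [0.5404, -0.3719, 0.0049]
ee_rot: [0.733, 0.681, 0.0, 0.001]
contact_force: [1.1, -0.0, 0.3]
width: 0.0596
grip_force: 0.0
```

Emit:
arm_command:
  gripper: [0,0,0,0,0]
  travel:
    - [0,0,0]
    - [0,0,0]
    - [0,0,0]
    - [0,0,0]
    - [0,0,0]
  turn: [0,0,0,0,0]

```text
clock: 21.15
tool_pos: [0.5405, -0.3722, 0.0052]
ee_rot: [0.733, 0.681, 0.0, 0.001]
contact_force: [-0.9, 1.0, 5.7]
width: 0.0344
grip_force: 49.3
```

```bash
python3 -c "
from h import *
goav(.540,-.371,.005,-.075)"
```

```text
travel [ 0.0075 -0.0037  0.001 ] turn 0.0009 | yang -0.0736 pos [ 0.5405 -0.3722  0.0052] sd [0. 0. 0.] tilt [ 0.002 -0.002 -1.   ] F [-0.4  0.9  6.3] w 0.0345 t 21.4
```

Emit:
arm_command:
  gripper: [0,0,0,0,0]
  travel:
    - [0,0,-0.2]
    - [0,0,-0.5]
    - [0,0,-0.8]
    - [0,0,-1]
    - [0,0,-1]
  turn: [0,0,0,0,0]

```text
clock: 21.85
tool_pos: [0.5414, -0.373, 0.1594]
ee_rot: [0.733, 0.681, 0.0, 0.005]
contact_force: [0.0, -0.4, 0.2]
width: 0.0338
grip_force: 50.1
```

Emit:
arm_command:
  gripper: [0,0,0,0,0]
  travel:
    - [0.3,0,0]
    - [0.6,0,0]
    - [0.9,0,0]
    - [1,-0.05,0]
    - [1,-0.05,0]
  turn: [0,0,0,0,0]

```text
clock: 22.35
tool_pos: [0.5427, -0.2189, 0.1535]
ee_rot: [0.732, 0.682, 0.0, -0.0]
contact_force: [-0.1, -1.0, -0.6]
width: 0.0343
grip_force: 50.1
```

```bash
python3 -c "
from h import *
goav(.5285,-.065,.1,-.075);w,p=capoff(.0405);cv2.imwrite('pics/w12.png',w);findholes(w,p)"
```

```text
travel [ 1.0345 -0.1754  0.3551] turn 0.001 | yang -0.0734 pos [ 0.5434 -0.2217  0.1533] sd [0.0001 0.0008 0.0001] tilt [ 0. -0. -1.] F [ 0.5 -0.4 -0.7] w 0.0341 t 22.6
cap px [318.4 341.3] [67.1 84.3] off [ 0.0015  0.0003 -0.0405]
hole [ 0.6885 -0.4344] axes mm [ 6.6 36.9]
hole [ 0.3697 -0.4101] axes mm [ 6.7 37.5]
```

Emit:
arm_command:
  gripper: [0,0,0,0,0]
  travel:
    - [0.3,-0.05,0]
    - [0.6,-0.1,0]
    - [0.9,-0.175,0]
    - [1,-0.175,0.2]
    - [1,-0.175,0.4]
  turn: [0,0,0,0,0]

```text
clock: 23.1
tool_pos: [0.5289, -0.0687, 0.0935]
ee_rot: [0.732, 0.681, 0.001, 0.001]
contact_force: [0.5, -0.4, -1.0]
width: 0.0338
grip_force: 50.1
```

Emit:
arm_command:
  gripper: [0,0,0]
  travel:
    - [0.025,0,0.08]
    - [0.025,0,0.08]
    - [0.025,0,0.08]
  turn: [0,0,0]

```text
clock: 23.4
tool_pos: [0.529, -0.067, 0.082]
ee_rot: [0.733, 0.68, 0.0, 0.0]
contact_force: [0.4, -1.1, -0.1]
width: 0.0341
grip_force: 50.1
```

```bash
python3 -c "
from h import *
goav(.5282,-.0663,.0295,-.075);w,p=capoff(.0405)
sc=snap('scene');sd=snap('side')
cv2.imwrite('pics/c13.png',np.hstack([cv2.resize(sc[195:305,300:430],(390,330)),cv2.resize(sd[205:315,245:345],(300,330))]))"
```

```text
travel [ 0.0041 -0.0079  0.3532] turn 0.0003 | yang -0.0745 pos [ 0.5293 -0.067   0.0825] sd [0.0001 0.0001 0.0001] tilt [ 0.002 -0.001 -1.   ] F [-0.3  0.2 -0.6] w 0.0339 t 23.6
cap px [318.4 341.3] [65.3 82. ] off [ 0.0015  0.0003 -0.0405]
```

View pics/c13.png

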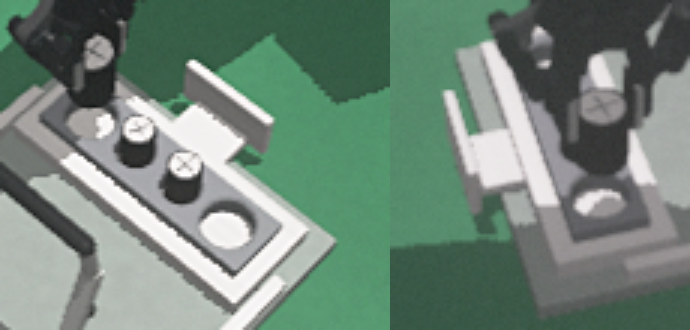

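Both slims are seated in the inner holes and the wide cap hangs over hole3. I'll lower it.

Emit:
arm_command:
  gripper: [0,0,0,0,0]
  travel:
    - [0.003,-0.006,0.08]
    - [0.003,-0.006,0.14]
    - [0.003,-0.006,0.2]
    - [0.003,-0.006,0.22]
    - [0.003,-0.006,0.22]
  turn: [0,0,0,0,0]

```text
clock: 24.25
tool_pos: [0.5272, -0.0655, 0.0476]
ee_rot: [0.733, 0.681, -0.0, -0.001]
contact_force: [-1.2, 0.5, -0.2]
width: 0.0341
grip_force: 50.1
```

Emit:
arm_command:
  gripper: [0,0,0,0,0]
  travel:
    - [0,0,0.03]
    - [0,0,0.06]
    - [0,0,0.09]
    - [0,0,0.12]
    - [0,0,0.13]
  turn: [0,0,0,0,0]

```text
clock: 24.75
tool_pos: [0.5277, -0.0656, 0.029]
ee_rot: [0.733, 0.681, 0.0, 0.0]
contact_force: [-2.9, 1.0, 16.4]
width: 0.0343
grip_force: 51.7
```

```bash
python3 -c "
from h import *
goav(.5282,-.0663,.0295,-.075)"
```

```text
travel [-0.0043  0.0029 -0.0024] turn 0.0009 | yang -0.0736 pos [ 0.5278 -0.0656  0.0291] sd [0. 0. 0.] tilt [ 0.001  0.    -1.   ] F [-0.6  0.5  3.1] w 0.034 t 24.9
```

Emit:
arm_command:
  gripper: [0.6,0.6,0.6,0.6,0.6]
  travel:
    - [0,0,0]
    - [0,0,0]
    - [0,0,0]
    - [0,0,-0.3]
    - [0,0,-0.6]
  turn: [0,0,0,0,0]

```text
clock: 25.45
tool_pos: [0.5265, -0.0654, 0.1189]
ee_rot: [0.733, 0.681, -0.001, -0.001]
contact_force: [2.2, 0.1, 0.3]
width: 0.0514
grip_force: 0.0
```

Emit:
arm_command:
  gripper: [0.6,0.6,0.6,0.6,0.6]
  travel:
    - [0.1,0,-0.3]
    - [0.4,0,-0.6]
    - [0.7,0,-0.9]
    - [1,0,-0.95]
    - [1,0,-0.95]
  turn: [0,0,0,0,0]

```text
clock: 25.95
tool_pos: [0.5391, 0.0869, 0.2639]
ee_rot: [0.732, 0.681, 0.002, 0.001]
contact_force: [0.5, -0.6, -0.7]
width: 0.0511
grip_force: 0.0
```

Emit:
arm_command:
  gripper: [0.6,0.6,0.6,0.6,0.6]
  travel:
    - [0.3,0,0]
    - [0.6,-0.2,0]
    - [0.9,-0.4,0]
    - [1,-0.5,0]
    - [1,-0.5,0]
  turn: [0.05,0.1,0.15,0.183,0.183]

```text
clock: 26.45
tool_pos: [0.4726, 0.2417, 0.2617]
ee_rot: [0.822, 0.57, 0.0, -0.0]
contact_force: [-0.1, 0.4, -0.7]
width: 0.0514
grip_force: 0.0
```

```bash
cat >> h.py <<'E'
def cover(w,p,zt=.045,zg=.075,show=True):
    hs=cv2.cvtColor(w,cv2.COLOR_BGR2HSV)
    v,u=np.mgrid[:480,:640];X=onz(p,np.c_[u.ravel(),v.ravel()],zt).reshape(480,640,3)
    near=(np.hypot(X[...,0]-.484,X[...,1]-.334)<.17)
    m=((hs[...,1]<60)&(hs[...,2]>170)&near).astype('uint8');m=cv2.morphologyEx(m,3,np.ones((15,15)))
    k=max(cv2.findContours(m,0,2)[0],key=cv2.contourArea);W=onz(p,k[:,0].astype(float),zt)[:,:2]
    r=cv2.minAreaRect((W*1000).astype('float32'));b=cv2.boxPoints(r);e0=b[1]-b[0];e1=b[2]-b[1]
    L=e0 if np.hypot(*e0)>np.hypot(*e1) else e1
    if L[1]<0:L=-L
    print('cover top',np.round(r[0],1),'size',np.round(r[1],1),'yaw',round(float(np.arctan2(-L[0],L[1])),4))
    x,y,ww,hh=cv2.boundingRect(k);g=np.zeros_like(m);g[y:y+hh,x:x+ww]=hs[y:y+hh,x:x+ww,2]<60
    q=np.zeros_like(m);cv2.fillPoly(q,[cv2.convexHull(k)],1);g&=q
    k=max(cv2.findContours(g,0,2)[0],key=cv2.contourArea);print('grip px',cv2.minAreaRect(k))
    W=onz(p,k[:,0].astype(float),zg)[:,:2];r=cv2.minAreaRect((W*1000).astype('float32'));print('grip at zg',r)
E
python3 -c "
from h import *
goav(.4835,.3335,.15,-.362);p=params('wrist');w=snap('wrist');cv2.imwrite('pics/w14.png',w);cover(w,p)"
```

```text
travel [ 0.6086 -0.1662  0.7425] turn 0.0016 | yang -0.3594 pos [0.4747 0.2393 0.2614] sd [0.0006 0.0007 0.0001] tilt [ 0. -0. -1.] F [ 0.2 -0.5  0.1] w 0.0516 t 26.6
cover top [480.8 324.7] size [186.7  66.9] yaw -0.3416
grip px ((290.5248718261719, 97.02262878417969), (82.38284301757812, 13.508501052856445), 87.27368927001953)
grip at zg ((485.4248046875, 333.33990478515625), (66.95864868164062, 11.336544036865234), 70.72227478027344)
```

View pics/w14.png

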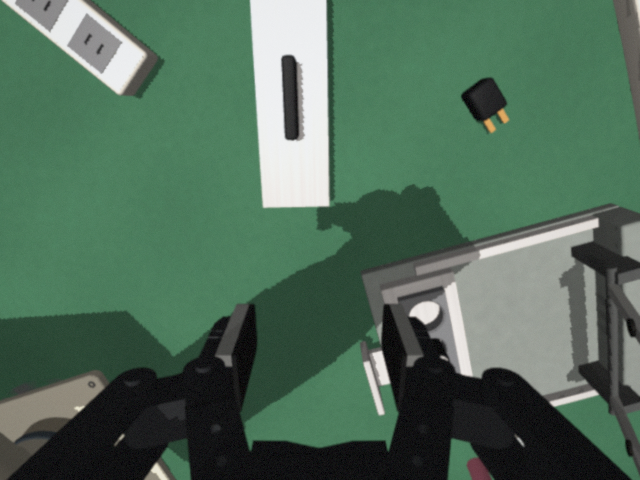

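The cover's grip is at (290,97) and the cover still stands in place: grip centre (0.485,0.333), yaw about −0.34. One wide and two slim caps are loaded. I'll move over the grip and refine.

Emit:
arm_command:
  gripper: [0.5,0.5,0.5,0.5]
  travel:
    - [0.3,-0.08,0.1]
    - [0.45,-0.16,0.3]
    - [0.45,-0.16,0.4]
    - [0.45,-0.16,0.4]
  turn: [-0.01,-0.01,-0.01,-0.01]

```text
clock: 27.1
tool_pos: [0.4759, 0.3099, 0.1988]
ee_rot: [0.818, 0.575, -0.002, -0.0]
contact_force: [-0.4, -0.2, 0.3]
width: 0.0426
grip_force: 0.0
```

```bash
python3 -c "
from h import *
p=params('wrist');w=snap('wrist');cv2.imwrite('pics/w15.png',w);cover(w,p);goav(.485,.3335,.12,-.345)"
```

```text
cover top [483.9 333.3] size [205.7  67. ] yaw -0.3432
grip px ((319.5, 186.5), (91.0, 13.0), 90.0)
grip at zg ((484.9886474609375, 334.6513366699219), (69.17058563232422, 10.102880477905273), 70.23429107666016)
travel [ 0.165  -0.0042  0.5489] turn -0.0011 | yang -0.3467 pos [0.4771 0.31   0.2023] sd [0.0001 0.0001 0.0004] tilt [ 0.001  0.    -1.   ] F [ 0.1  0.5 -0.3] w 0.0422 t 27.4
```

Emit:
arm_command:
  gripper: [0.5,0.5,0.5,0.5,0.5]
  travel:
    - [0.168,-0.006,0.1]
    - [0.168,-0.006,0.4]
    - [0.168,-0.006,0.7]
    - [0.168,-0.006,0.8]
    - [0.168,-0.006,0.8]
  turn: [0,0,0,0,0]

```text
clock: 27.85
tool_pos: [0.4832, 0.3338, 0.0798]
ee_rot: [0.818, 0.575, -0.002, -0.0]
contact_force: [0.5, -0.5, 0.3]
width: 0.0427
grip_force: 0.0
```

```bash
python3 -c "
from h import *
goav(.4845,.334,.036,-.345)"
```

```text
travel [-0.0057 -0.0005  0.3118] turn -0.0006 | yang -0.3459 pos [0.4848 0.3347 0.0828] sd [0.0004 0.0003 0.0007] tilt [ 0.002  0.001 -1.   ] F [0.3 0.  0.4] w 0.0425 t 28.1
```

Emit:
arm_command:
  gripper: [0.5,0.5,0.5,0.5,0.5]
  travel:
    - [0,0,0.1]
    - [0,0,0.2]
    - [0,0,0.3]
    - [0,0,0.31]
    - [0,0,0.31]
  turn: [0,0,0,0,0]
  newtons: 80

```text
clock: 28.55
tool_pos: [0.4844, 0.3349, 0.036]
ee_rot: [0.818, 0.575, 0.001, 0.0]
contact_force: [0.2, 0.3, -0.3]
width: 0.0428
grip_force: 0.0
```

Emit:
arm_command:
  gripper: [0,0,0,0,0]
  travel:
    - [0,0,0]
    - [0,0,0]
    - [0,0,0]
    - [0,0,0]
    - [0,0,0]
  turn: [0,0,0,0,0]

```text
clock: 29.05
tool_pos: [0.4847, 0.3349, 0.0361]
ee_rot: [0.818, 0.575, 0.001, 0.0]
contact_force: [0.0, -1.0, 6.6]
width: 0.0094
grip_force: 79.3
```

```bash
python3 -c "
from h import *
goav(.4845,.334,.19,-.345)"
```

```text
travel [-0.0048  0.0026 -1.0262] turn -0.0003 | yang -0.3454 pos [0.4847 0.3349 0.0361] sd [0. 0. 0.] tilt [ 0.002  0.001 -1.   ] F [ 0.5 -1.4  6.8] w 0.0098 t 29.2
```

Emit:
arm_command:
  gripper: [0,0,0,0,0]
  travel:
    - [0,0,-0.15]
    - [0,0,-0.4]
    - [0,0,-0.7]
    - [0,0,-0.9]
    - [0,0,-0.9]
  turn: [0,0,0,0,0]

```text
clock: 29.75
tool_pos: [0.4855, 0.3356, 0.1746]
ee_rot: [0.818, 0.575, 0.004, 0.001]
contact_force: [0.1, -0.1, -2.2]
width: 0.0095
grip_force: 78.6
```

```bash
python3 -c "
from h import *
goav(.533,.0014,.165,-.076)"
```

```text
travel [-1.9794  1.0609  0.0313] turn -0.1715 | yang -0.3454 pos [0.4838 0.3347 0.1697] sd [0.0006 0.0003 0.0013] tilt [ 0.  0. -1.] F [-0.   0.2 -2.8] w 0.0102 t 29.9
```

Emit:
arm_command:
  gripper: [0,0,0,0,0]
  travel:
    - [-0.15,0.08,0]
    - [-0.4,0.2,0]
    - [-0.65,0.35,0]
    - [-0.9,0.48,0]
    - [-0.98,0.53,0]
  turn: [-0.02,-0.04,-0.06,-0.08,-0.09]

```text
clock: 30.45
tool_pos: [0.5084, 0.1662, 0.1683]
ee_rot: [0.776, 0.631, -0.002, -0.0]
contact_force: [0.1, 0.3, -3.6]
width: 0.0099
grip_force: 78.5
```

```bash
python3 -c "
from h import *
goav(.533,.0014,.165,-.076)"
```

```text
travel [-1.0523  0.3859  0.0238] turn -0.0828 | yang -0.2061 pos [0.5086 0.1677 0.1685] sd [0.0001 0.0014 0.0002] tilt [-0.002 -0.001 -1.   ] F [-0.1 -0.1 -2.1] w 0.0097 t 30.6
```

Emit:
arm_command:
  gripper: [0,0,0,0,0]
  travel:
    - [-0.25,0.09,0]
    - [-0.5,0.18,0]
    - [-0.75,0.28,0]
    - [-1,0.386,0]
    - [-1,0.386,0]
  turn: [-0.02,-0.04,-0.06,-0.083,-0.083]

```text
clock: 31.15
tool_pos: [0.5361, 0.0082, 0.169]
ee_rot: [0.733, 0.68, -0.001, 0.0]
contact_force: [0.2, 0.7, -2.7]
width: 0.0098
grip_force: 78.5
```

```bash
python3 -c "
from h import *
goav(.533,.0014,.13,-.076);w=snap('wrist');cv2.imwrite('pics/w16.png',w);p=params('wrist');z=state()['tool_pos'][2]
import h
g=(cv2.cvtColor(w,cv2.COLOR_BGR2HSV)[...,2]<70).astype('uint8')
sc=snap('scene');sd=snap('side');cv2.imwrite('pics/c16.png',np.hstack([cv2.resize(w,(440,330)),cv2.resize(sc[175:305,300:440],(355,330))]))"
```

```text
travel [-0.0674 -0.0091  0.2617] turn 0.0012 | yang -0.0742 pos [0.5352 0.0114 0.1693] sd [0.0002 0.0009 0.0002] tilt [-0.001  0.001 -1.   ] F [-0.6 -0.2 -2.2] w 0.0098 t 31.4
```

View pics/c16.png

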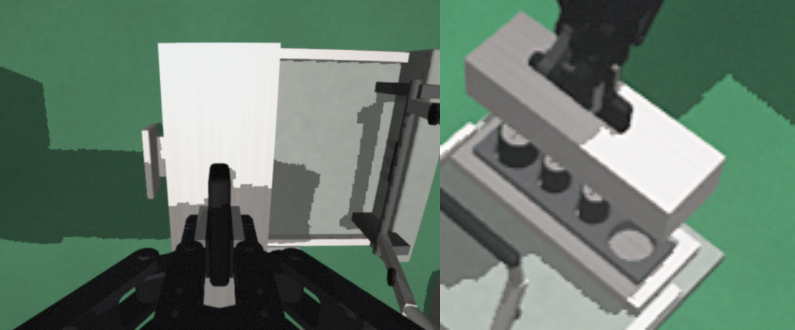

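The wrist view (left half) shows the cover held square, about 10 mm off in y. The scene view (right half) shows it above the four-hole nest with the caps upright. That was the last picture I'll view, one over the limit of 14; from here I check with numbers only.

```bash
cat >> h.py <<'E'
def held():
    s=state();p=params('wrist');w=snap('wrist');z=s['tool_pos'][2]+.009
    hs=cv2.cvtColor(w,cv2.COLOR_BGR2HSV);m=((hs[...,1]<50)&(hs[...,2]>225)).astype('uint8')
    k=max(cv2.findContours(m[:265],0,2)[0],key=cv2.contourArea)
    r=R.from_quat(s['ee_rot']);T=r.inv().apply(onz(p,k[:,0].astype(float),z)-s['tool_pos'])*1e3
    mid=T[(T[:,0]>70)&(T[:,0]<95)]
    for lo,hi in((60,70),(70,80),(80,90)):
        q=T[(T[:,0]>lo)&(T[:,0]<hi)];print(lo,'y edges',q[:,1].min().round(1),q[:,1].max().round(1))
    print('far x',np.percentile(T[:,0],[98,100]).round(1),'(expect 102)')
E
python3 -c "
from h import *
held()"
```

```text
60 y edges -32.6 33.5
70 y edges -32.7 33.4
80 y edges -32.7 33.4
far x [100.5 100.6] (expect 102)
```

Emit:
arm_command:
  gripper: [0,0,0,0]
  travel:
    - [-0.04,-0.009,0.1]
    - [-0.067,-0.009,0.25]
    - [-0.067,-0.009,0.25]
    - [-0.067,-0.009,0.25]
  turn: [0,0,0,0]

```text
clock: 31.95
tool_pos: [0.5331, 0.0014, 0.1327]
ee_rot: [0.733, 0.681, -0.0, -0.0]
contact_force: [-0.3, -0.4, -2.3]
width: 0.0099
grip_force: 78.5
```

```bash
python3 -c "
from h import *
held();goav(.533,.0014,.068,-.076)"
```

```text
60 y edges -32.6 33.5
70 y edges -32.7 33.4
80 y edges -32.7 33.4
far x [106.1 106.4] (expect 102)
travel [ 0.0014 -0.0056  0.436 ] turn 0.0017 | yang -0.0733 pos [0.5337 0.0011 0.1334] sd [0.     0.0001 0.0001] tilt [ 0.002 -0.    -1.   ] F [-0.5  0.4 -1.9] w 0.0099 t 32.2
```

Emit:
arm_command:
  gripper: [0,0,0,0,0]
  travel:
    - [0.008,-0.006,0.08]
    - [0.008,-0.006,0.16]
    - [0.008,-0.006,0.24]
    - [0.008,-0.006,0.3]
    - [0.008,-0.006,0.3]
  turn: [0.002,0.002,0.002,0.002,0.002]

```text
clock: 32.7
tool_pos: [0.5314, 0.0023, 0.0856]
ee_rot: [0.734, 0.679, -0.001, -0.001]
contact_force: [0.2, -0.2, -1.9]
width: 0.0097
grip_force: 78.5
```

Emit:
arm_command:
  gripper: [0,0,0,0,0]
  travel:
    - [0,0,0.02]
    - [0,0,0.04]
    - [0,0,0.06]
    - [0,0,0.08]
    - [0,0,0.08]
  turn: [0,0,0,0,0]

```text
clock: 33.2
tool_pos: [0.5322, 0.0022, 0.0751]
ee_rot: [0.734, 0.679, -0.0, -0.0]
contact_force: [-0.0, -0.0, -1.9]
width: 0.01
grip_force: 78.5
```

Emit:
arm_command:
  gripper: [0,0,0,0,0]
  travel:
    - [0,0,0.015]
    - [0,0,0.03]
    - [0,0,0.045]
    - [0,0,0.06]
    - [0,0,0.06]
  turn: [0,0,0,0,0]

```text
clock: 33.7
tool_pos: [0.5339, 0.002, 0.068]
ee_rot: [0.734, 0.679, 0.001, 0.002]
contact_force: [-0.2, 0.1, 11.5]
width: 0.0096
grip_force: 80.5
```

```bash
python3 -c "
from h import *
goav(.533,.0014,.068,-.076)"
```

```text
travel [-0.0047 -0.0057  0.0002] turn -0.0005 | yang -0.0767 pos [0.5339 0.002  0.068 ] sd [0. 0. 0.] tilt [ 0.004 -0.    -1.   ] F [-0.1  0.3 11.5] w 0.0098 t 33.9
```

Emit:
arm_command:
  gripper: [0.3,0.3,0.3,0.3,0.3]
  travel:
    - [0,0,0]
    - [0,0,0]
    - [0,0,-0.1]
    - [0,0,-0.3]
    - [0,0,-0.6]
  turn: [0,0,0,0,0]

```text
clock: 34.4
tool_pos: [0.5309, 0.0023, 0.1553]
ee_rot: [0.734, 0.679, -0.002, -0.002]
contact_force: [1.1, 0.2, 0.1]
width: 0.0255
grip_force: 0.0
```

```bash
python3 -c "
from h import *
p=params('scene');sc=snap('scene');sd=snap('side');q=params('side')
c=np.array([.533,.0014]);ex=np.array([np.cos(.076),-np.sin(.076)]);ey=np.array([-ex[1],ex[0]])
for n,P,I in(('scene',p,sc),('side',q,sd)):
    C=[np.r_[c+a*33e-3*ex+b*102e-3*ey,.077] for a in(-1,1) for b in(-1,1)]
    g=[np.r_[c+a*33e-3*ex+b*102e-3*ey,.077] for a in(-1,1) for b in(-1,1)]
    hs=cv2.cvtColor(I,cv2.COLOR_BGR2HSV);m=((hs[...,1]<50)&(hs[...,2]>185)).astype('uint8');W=onz
    uv=proj(P,C);x0,y0=uv.min(0).astype(int)-12;x1,y1=uv.max(0).astype(int)+12
    cs=cv2.findContours(m[y0:y1,x0:x1],0,2)[0];k=max(cs,key=cv2.contourArea)
    L=onz(P,k[:,0]+np.array([x0,y0],float),.077)[:,:2]-c
    a,b=L@ex*1e3,L@ey*1e3;print(n,'top in tester x',np.percentile(a,[1,99]).round(1),'y',np.percentile(b,[1,99]).round(1))
goav(.415,.0105,.1,-.076)"
```

```text
scene top in tester x [-40.9  32.5] y [-8.8 99.9]
side top in tester x [-31.5 109. ] y [-10.4 101.1]
travel [-0.0045 -0.787   0.3778] turn -0.0005 | yang -0.0768 pos [0.5327 0.0021 0.1568] sd [0.0008 0.0001 0.0013] tilt [ 0.001 -0.    -1.   ] F [-0.3 -0.1 -0.3] w 0.0255 t 34.7
```

Emit:
arm_command:
  gripper: [0,0,0,0,0]
  travel:
    - [0,-0.3,0]
    - [0,-0.6,0]
    - [0,-0.79,0]
    - [0,-0.79,0.2]
    - [0,-0.79,0.5]
  turn: [0,0,0,0,0]

```text
clock: 35.2
tool_pos: [0.4147, 0.0112, 0.0816]
ee_rot: [0.734, 0.679, 0.001, 0.002]
contact_force: [0.9, -0.0, -1.0]
width: -0.0002
grip_force: 0.0
```

```bash
python3 -c "
from h import *
goav(.415,.0105,.022,-.076);s=state();print(s['joints'])"
```

```text
travel [-0.0065  0.027   0.3733] turn -0.0006 | yang -0.0769 pos [0.4114 0.0117 0.078 ] sd [0.0014 0.0002 0.0026] tilt [-0.006  0.001 -1.   ] F [-1.2  0.2 -1.4] w -0.0001 t 35.4
[-1.75997373e-01  1.12339493e-01 -5.10137737e-01  9.51368279e-01
 -1.71218917e-05  1.47162895e+00]
```

Emit:
arm_command:
  gripper: [0,0,0,0,0]
  travel:
    - [0,0,0.15]
    - [0,0,0.3]
    - [0,0,0.36]
    - [0,0,0.36]
    - [0,0,0.36]
  turn: [0,0,0,0,0]

```text
clock: 35.9
tool_pos: [0.4151, 0.0111, 0.0285]
ee_rot: [0.734, 0.679, 0.0, 0.0]
contact_force: [1.4, 0.1, -0.3]
width: -0.0001
grip_force: 0.0
```

Emit:
arm_command:
  gripper: [0,0,0,0,0]
  travel:
    - [0,0.05,0]
    - [0,0.1,0]
    - [0,0.15,0]
    - [0,0.2,0]
    - [0,0.25,0]
  turn: [0,0,0,0,0]

```text
clock: 36.4
tool_pos: [0.452, 0.0083, 0.0275]
ee_rot: [0.734, 0.679, -0.0, -0.0]
contact_force: [-4.1, -0.1, 3.7]
width: 0.0003
grip_force: 2.4
```

Emit:
arm_command:
  gripper: [0,0,0,0,0]
  travel:
    - [0,0.05,0]
    - [0,0.1,0]
    - [0,0.15,0]
    - [0,0.2,0]
    - [0,0.25,0]
  turn: [0,0,0,0,0]

```text
clock: 36.9
tool_pos: [0.4896, 0.0054, 0.0275]
ee_rot: [0.734, 0.679, -0.0, 0.0]
contact_force: [-2.6, -1.8, 5.8]
width: -0.0002
grip_force: 2.4
```

Emit:
arm_command:
  gripper: [0,0,0,0,0]
  travel:
    - [0,0.05,0]
    - [0,0.1,0]
    - [0,0.15,0]
    - [0,0.2,0]
    - [0,0.25,0]
  turn: [0,0,0,0,0]

```text
clock: 37.4
tool_pos: [0.527, 0.0025, 0.0274]
ee_rot: [0.734, 0.679, -0.0, 0.0]
contact_force: [-3.2, -1.4, 4.9]
width: -0.0001
grip_force: 2.4
```

Emit:
arm_command:
  gripper: [0,0,0,0]
  travel:
    - [0,0.03,0]
    - [0,0.06,0]
    - [0,0.09,0]
    - [0,0.12,0]
  turn: [0,0,0,0]

```text
clock: 37.8
tool_pos: [0.5445, 0.0012, 0.0273]
ee_rot: [0.734, 0.679, -0.0, -0.0]
contact_force: [-3.3, -1.5, 3.2]
width: 0.0
grip_force: 1.9
```

Emit:
arm_command:
  gripper: [0,0]
  travel:
    - [0,0.02,0]
    - [0,0.04,0]
  turn: [0,0]

```text
clock: 38.0
tool_pos: [0.5505, 0.0008, 0.0273]
ee_rot: [0.734, 0.679, -0.0, -0.0]
contact_force: [-3.1, -0.7, 3.1]
width: -0.0001
grip_force: 1.8
```

Emit:
arm_command:
  gripper: [0,0,0]
  travel:
    - [0,0.02,0]
    - [0,0.04,0]
    - [0,0.04,0]
  turn: [0,0,0]

```text
clock: 38.3
tool_pos: [0.5521, 0.0006, 0.027]
ee_rot: [0.734, 0.679, -0.003, -0.003]
contact_force: [-20.3, -1.3, 15.8]
width: -0.0001
grip_force: 12.5
```

Emit:
arm_command:
  gripper: [0,0,0]
  travel:
    - [0,0.02,0]
    - [0,0.03,0]
    - [0,0.03,0]
  turn: [0,0,0]

```text
clock: 38.6
tool_pos: [0.5524, 0.0006, 0.0268]
ee_rot: [0.734, 0.679, -0.005, -0.005]
contact_force: [-37.3, -1.8, 28.5]
width: -0.0
grip_force: 22.7
```

The tray hit its stop at 0.5524, so it is home. I'll back off and rise, then measure the clamp bar.

Emit:
arm_command:
  gripper: [0,0,0,0,0]
  travel:
    - [0,-0.1,0]
    - [0,-0.3,0]
    - [0,-0.5,0]
    - [0,-0.7,-0.3]
    - [0,-0.7,-0.6]
  turn: [0,0,0,0,0]

```text
clock: 39.1
tool_pos: [0.452, 0.009, 0.1169]
ee_rot: [0.734, 0.68, -0.001, -0.002]
contact_force: [1.6, 0.2, -0.3]
width: 0.0004
grip_force: 0.0
```

Emit:
arm_command:
  gripper: [0.4,0.4,0.4,0.4]
  travel:
    - [0,0,-0.3]
    - [0,0,-0.6]
    - [0,0,-1]
    - [0,0,-1]
  turn: [0,0,0,0]

```text
clock: 39.5
tool_pos: [0.458, 0.008, 0.2727]
ee_rot: [0.734, 0.68, 0.003, 0.003]
contact_force: [1.6, 0.6, -0.3]
width: 0.0343
grip_force: 0.0
```

```bash
cat > bar.py <<'E'
from h import *
e0=np.array([.6838,-.0808,.223]);e1=np.array([.6932,.0617,.223]);ends={}
for n in('scene','side','wrist'):
    P=params(n);I=snap(n);cv2.imwrite(f'pics/bar_{n}.png',I);uv=proj(P,[e0,e1])
    if n=='wrist': print('wrist expects',uv.round(0).tolist());continue
    V=I.max(2);m=(V<70).astype('uint8');roi=np.zeros_like(m);cv2.line(roi,tuple(map(int,uv[0])),tuple(map(int,uv[1])),1,26)
    cs=cv2.findContours(m&roi,0,2)[0];k=max(cs,key=cv2.contourArea);r=cv2.minAreaRect(k);b=cv2.boxPoints(r)
    L=max([(b[1]-b[0]),(b[2]-b[1])],key=lambda v:np.hypot(*v));c=np.array(r[0]);print(n,'expect',uv.round(0).tolist(),'axis',c,L/2,'w',min(r[1]))
    ends[n]=(P,c-L/2,c+L/2)
A,B=ends['scene'],ends['side']
for i,j in((1,1),(1,2),(2,1),(2,2)):
    X=tri([A[0],B[0]],[A[i],B[j]]);res=max(np.linalg.norm(proj(P[0],[X])[0]-P[q]) for P,q in((A,i),(B,j)));print(i,j,X.round(4),'res',res.round(1))
goav(.69,-.01,.25,-.076)
E
python3 bar.py
```

```text
scene expect [[269.0, 229.0], [328.0, 278.0]] axis [297.45236206 253.57040405] [29.335602 28.711433] w 14.932014465332031
side expect [[399.0, 184.0], [370.0, 141.0]] axis [384.53845215 164.80767822] [15.769226 23.65384 ] w 4.992299556732178
wrist expects [[659.0, 355.0], [723.0, 141.0]]
1 1 [ 0.6744 -0.0391  0.2829] res 20.4
1 2 [ 0.6789 -0.0895  0.2224] res 1.3
2 1 [0.6966 0.0654 0.2185] res 1.7
2 2 [0.7039 0.017  0.1484] res 22.5
travel [-1.2000e-03  1.5668e+00  1.0250e-01] turn -0.0005 | yang -0.0767 pos [0.4557 0.0082 0.2659] sd [0.0002 0.     0.0002] tilt [-0.002  0.001 -1.   ] F [ 0.3  0.1 -0.3] w 0.0342 t 39.9
```

Emit:
arm_command:
  gripper: [0.4,0.4,0.4,0.4,0.4]
  travel:
    - [0,0.2,0]
    - [0,0.4,0]
    - [0,0.6,0]
    - [0,0.8,0]
    - [0,0.95,0]
  turn: [0,0,0,0,0]

```text
clock: 40.35
tool_pos: [0.5994, -0.003, 0.2655]
ee_rot: [0.734, 0.679, -0.001, -0.001]
contact_force: [-0.1, 0.3, -0.6]
width: 0.0338
grip_force: 0.0
```

Emit:
arm_command:
  gripper: [0.4,0.4,0.4,0.4]
  travel:
    - [0,0.2,0]
    - [0,0.4,0]
    - [0,0.6,0]
    - [0,0.6,0]
  turn: [0,0,0,0]

```text
clock: 40.75
tool_pos: [0.6903, -0.0102, 0.2631]
ee_rot: [0.734, 0.679, -0.001, -0.002]
contact_force: [-0.5, -0.5, -0.6]
width: 0.0343
grip_force: 0.0
```

```bash
cat > bw.py <<'E'
from h import *
goav(.6878,-.012,.22,-.076)
s=state();p=params('wrist');w=snap('wrist');r=R.from_quat(s['ee_rot']);V=w.max(2)
ey=np.array([.076,.997,0]);ex=np.array([.997,-.076,0]);c=np.array([.6878,-.012,.2205])
uv=proj(p,[c+d*ey for d in np.arange(0,.07,.01)]);print(uv.round(0).tolist())
# dark run across the bar, in rows through the bar
for d in np.arange(.01,.066,.009):
    X=c+d*ey;u,v=proj(p,[X])[0].round().astype(int)
    row=np.where(V[v,max(0,u-70):u+70]<60)[0]+max(0,u-70)
    if len(row)==0: print(d,'none');continue
    g=np.split(row,np.where(np.diff(row)>2)[0]+1)
    for q in g:
        if len(q)<4: continue
        P=onz(p,[[q[0]-.5,v],[q[-1]+.5,v]],.2205)-c;print('d',round(d,3),'v',v,'u',q[0],q[-1],'x mm',(P@ex*1e3).round(1))
E
python3 bw.py
```

```text
travel [-0.0147  0.001   0.3032] turn -0.0005 | yang -0.0768 pos [ 0.6879 -0.0098  0.2655] sd [0.0006 0.0001 0.0011] tilt [-0.003  0.    -1.   ] F [-0.  -0.   0.1] w 0.0339 t 41.0
[[319.0, 263.0], [319.0, 247.0], [319.0, 230.0], [319.0, 213.0], [319.0, 196.0], [319.0, 178.0], [319.0, 160.0], [319.0, 141.0]]
d 0.01 v 247 u 264 273 x mm [-32.3 -26.5]
d 0.01 v 247 u 308 328 x mm [-6.9  5.3]
d 0.01 v 247 u 344 352 x mm [14.  19.2]
d 0.01 v 247 u 368 371 x mm [27.8 30.2]
d 0.019 v 232 u 262 276 x mm [-33.1 -24.5]
d 0.019 v 232 u 308 328 x mm [-6.8  5.2]
d 0.019 v 232 u 344 353 x mm [13.8 19.5]
d 0.019 v 232 u 368 372 x mm [27.5 30.4]
d 0.028 v 217 u 262 276 x mm [-32.6 -24.2]
d 0.028 v 217 u 308 327 x mm [-6.7  4.6]
d 0.028 v 217 u 369 373 x mm [27.7 30.5]
d 0.037 v 201 u 261 275 x mm [-32.8 -24.4]
d 0.037 v 201 u 308 327 x mm [-6.6  4.5]
d 0.037 v 201 u 370 373 x mm [27.9 30.1]
d 0.046 v 185 u 261 275 x mm [-32.3 -24.1]
d 0.046 v 185 u 308 327 x mm [-6.5  4.5]
d 0.046 v 185 u 371 374 x mm [28.1 30.3]
d 0.055 v 169 u 264 273 x mm [-30.3 -24.9]
d 0.055 v 169 u 308 328 x mm [-6.4  5. ]
d 0.064 v 152 u 308 328 x mm [-6.3  4.9]
```

Emit:
arm_command:
  gripper: [0.4,0.4,0.4,0.4,0.3]
  travel:
    - [0,0,0.1]
    - [0,0,0.25]
    - [0,0,0.4]
    - [0,0,0.48]
    - [0,0,0.48]
  turn: [0,0,0,0,0]

```text
clock: 41.5
tool_pos: [0.6868, -0.0096, 0.1944]
ee_rot: [0.734, 0.679, -0.001, -0.001]
contact_force: [0.4, -0.1, 0.1]
width: 0.0258
grip_force: 0.0
```

```bash
python3 -c "
from h import *
goav(.687,-.012,.1925,-.076)"
```

```text
travel [-0.0151 -0.0052  0.0271] turn -0.0005 | yang -0.0768 pos [ 0.6879 -0.0098  0.1966] sd [0.0004 0.0001 0.0005] tilt [ 0.001 -0.    -1.   ] F [-0.1 -0.4  0.6] w 0.0257 t 41.7
```

Emit:
arm_command:
  gripper: [0.3,0.3,0.3,0.3,0.3]
  travel:
    - [-0.09,0.0,0.04]
    - [-0.0,-0.09,0.045]
    - [0,-0.18,0.08]
    - [0,-0.26,0.12]
    - [0,-0.343,0.172]
  turn: [0,0,0,0,0]

```text
clock: 42.2
tool_pos: [0.6367, -0.0068, 0.1699]
ee_rot: [0.734, 0.679, 0.001, 0.001]
contact_force: [1.4, 0.3, 0.6]
width: 0.0254
grip_force: 0.5
```

Emit:
arm_command:
  gripper: [0.3,0.3,0.3,0.3,0.3]
  travel:
    - [0,-0.07,0.06]
    - [0,-0.141,0.124]
    - [0,-0.2,0.2]
    - [0,-0.255,0.273]
    - [0,-0.255,0.273]
  turn: [0,0,0,0,0]

```text
clock: 42.7
tool_pos: [0.5973, -0.0036, 0.1278]
ee_rot: [0.734, 0.679, -0.001, -0.001]
contact_force: [-0.2, -0.1, 0.0]
width: 0.0258
grip_force: 0.0
```

```bash
cat > bw2.py <<'E'
from h import *
goav(.58,-.012,.0725,-.076)
s=state();p=params('wrist');w=snap('wrist');V=w.max(2).astype(int);h=np.array([.7184,-.0144,.083])
ey=np.array([.076,.997,0]);ex=np.array([.997,-.076,0])
import sys
for ph in (0.128,.2,.3,.4,.5,.55,.6,.7,.8,1.0,1.2):
    c=h+.1412*(-np.cos(ph)*ex+[0,0,np.sin(ph)]);o=[]
    for d in(.03,.045,.06):
        q=[V[tuple(np.clip(proj(p,[c+d*ey+e*ex])[0][::-1].round().astype(int),0,[479,639]))] for e in(-.012,-.004,0,.004,.012)];o.append(q)
    print(ph,o)
E
python3 bw2.py
```

```text
travel [-0.0662 -0.1206  0.377 ] turn -0.0008 | yang -0.0772 pos [ 0.5988 -0.0035  0.1291] sd [0.0004 0.0001 0.0003] tilt [ 0. -0. -1.] F [ 0.4 -0.6  0.1] w 0.0257 t 42.9
0.128 [[np.int64(174), np.int64(235), np.int64(91), np.int64(225), np.int64(243)], [np.int64(173), np.int64(235), np.int64(74), np.int64(101), np.int64(171)], [np.int64(172), np.int64(173), np.int64(172), np.int64(169), np.int64(174)]]
0.2 [[np.int64(170), np.int64(227), np.int64(120), np.int64(239), np.int64(243)], [np.int64(169), np.int64(229), np.int64(110), np.int64(231), np.int64(233)], [np.int64(173), np.int64(176), np.int64(172), np.int64(170), np.int64(172)]]
0.3 [[np.int64(171), np.int64(83), np.int64(224), np.int64(242), np.int64(242)], [np.int64(171), np.int64(79), np.int64(186), np.int64(241), np.int64(242)], [np.int64(174), np.int64(173), np.int64(172), np.int64(173), np.int64(172)]]
0.4 [[np.int64(237), np.int64(155), np.int64(152), np.int64(152), np.int64(35)], [np.int64(237), np.int64(158), np.int64(242), np.int64(242), np.int64(31)], [np.int64(173), np.int64(173), np.int64(173), np.int64(173), np.in
[... 911 characters left out ...]
64(241)]]
0.8 [[np.int64(17), np.int64(151), np.int64(13), np.int64(25), np.int64(146)], [np.int64(25), np.int64(146), np.int64(19), np.int64(44), np.int64(239)], [np.int64(21), np.int64(241), np.int64(47), np.int64(139), np.int64(241)]]
1.0 [[np.int64(145), np.int64(57), np.int64(29), np.int64(42), np.int64(60)], [np.int64(145), np.int64(95), np.int64(93), np.int64(169), np.int64(39)], [np.int64(237), np.int64(168), np.int64(94), np.int64(166), np.int64(44)]]
1.2 [[np.int64(162), np.int64(129), np.int64(130), np.int64(128), np.int64(127)], [np.int64(161), np.int64(128), np.int64(130), np.int64(126), np.int64(125)], [np.int64(167), np.int64(132), np.int64(129), np.int64(129), np.int64(126)]]
```

Emit:
arm_command:
  gripper: [0.4,0.4,0.4,0,0]
  travel:
    - [0,0,0]
    - [0,0,-0.2]
    - [0,0,-0.4]
    - [0,0,-0.4]
    - [0,0,-0.4]
  turn: [0,0,0,0,0]

```text
clock: 43.45
tool_pos: [0.5989, -0.0029, 0.1892]
ee_rot: [0.734, 0.679, 0.0, 0.001]
contact_force: [0.1, 0.1, -0.7]
width: 0.0058
grip_force: 0.0
```

```bash
cat > bw3.py <<'E'
from h import *
p=params('wrist');w=snap('wrist');V=w.max(2).astype(int);h=np.array([.7184,-.0144,.083])
ey=np.array([.076,.997,0]);ex=np.array([.997,-.076,0])
for ph in np.arange(-.1,1.3,.1):
    c=h+.1412*(-np.cos(ph)*ex+[0,0,np.sin(ph)]);f=[]
    for e in(-.012,-.009,-.004,0,.004,.009,.012):
        P=proj(p,[c+d*ey+e*ex for d in np.arange(.02,.066,.005)]).round().astype(int)
        f.append(int(np.mean([V[b,a] if 0<=a<640 and 0<=b<480 else 255 for a,b in P])))
    print(round(ph,2),f)
goav(.60,-.0036,.19,-.076)
E
python3 bw3.py
```

```text
-0.1 [203, 198, 117, 160, 191, 191, 191]
0.0 [173, 206, 152, 149, 197, 202, 200]
0.1 [173, 206, 180, 142, 193, 198, 197]
0.2 [173, 209, 145, 154, 207, 207, 208]
0.3 [193, 216, 130, 200, 205, 203, 202]
0.4 [211, 99, 210, 215, 214, 184, 30]
0.5 [144, 199, 204, 201, 52, 49, 36]
0.6 [207, 200, 108, 40, 35, 138, 155]
0.7 [50, 35, 32, 144, 198, 213, 213]
0.8 [25, 150, 213, 210, 71, 95, 105]
0.9 [204, 72, 75, 148, 213, 221, 219]
1.0 [205, 211, 212, 139, 140, 146, 102]
1.1 [140, 141, 133, 99, 156, 89, 40]
1.2 [167, 77, 42, 74, 166, 165, 166]
travel [-0.004   0.0131 -0.0156] turn -0.0005 | yang -0.0768 pos [ 0.5981 -0.0029  0.1877] sd [0.     0.     0.0001] tilt [-0.002  0.    -1.   ] F [ 0.3  0.6 -0.3] w -0.0 t 43.7
```

Emit:
arm_command:
  gripper: [0,0,0,0,0]
  travel:
    - [0,0.03,0.12]
    - [0,0.02,0.22]
    - [0,-0.02,0.29]
    - [0,-0.045,0.345]
    - [0,-0.07,0.41]
  turn: [0,0,0,0,0]

```text
clock: 44.2
tool_pos: [0.5877, -0.0021, 0.1266]
ee_rot: [0.734, 0.679, -0.0, -0.0]
contact_force: [-2.5, -0.3, 1.7]
width: 0.0003
grip_force: 0.7
```

Emit:
arm_command:
  gripper: [0,0,0,0,0]
  travel:
    - [0,-0.027,0.06]
    - [0,-0.04,0.11]
    - [0,-0.05,0.155]
    - [0,-0.06,0.19]
    - [0,-0.061,0.21]
  turn: [0,0,0,0,0]

```text
clock: 44.7
tool_pos: [0.5787, -0.0014, 0.0951]
ee_rot: [0.734, 0.679, -0.0, -0.0]
contact_force: [0.4, 0.5, 0.5]
width: -0.0004
grip_force: 0.4
```

```bash
python3 bw3.py
```

```text
-0.1 [199, 127, 39, 42, 27, 125, 122]
0.0 [170, 203, 36, 43, 29, 126, 125]
0.1 [163, 203, 36, 41, 26, 122, 143]
0.2 [199, 131, 44, 31, 129, 156, 174]
0.3 [157, 34, 31, 128, 129, 163, 196]
0.4 [44, 29, 124, 158, 132, 89, 203]
0.5 [115, 114, 120, 86, 193, 195, 202]
0.6 [142, 85, 183, 186, 196, 74, 60]
0.7 [164, 170, 167, 50, 59, 192, 192]
0.8 [42, 60, 170, 151, 94, 128, 56]
0.9 [81, 123, 75, 93, 82, 138, 177]
1.0 [116, 148, 181, 215, 241, 255, 255]
1.1 [255, 255, 255, 255, 255, 255, 255]
1.2 [255, 255, 255, 255, 255, 255, 255]
travel [-0.0036  0.1402 -0.6292] turn -0.0005 | yang -0.0768 pos [ 0.5791 -0.0014  0.0956] sd [0.0001 0.     0.0002] tilt [ 0. -0. -1.] F [-0.2 -0.2 -0.2] w 0.0003 t 45.0
```

Emit:
arm_command:
  gripper: [0,0,0]
  travel:
    - [0,0,0.02]
    - [0,0,0.03]
    - [0,0,0.03]
  turn: [0,0,0]

```text
clock: 45.25
tool_pos: [0.5788, -0.0014, 0.0909]
ee_rot: [0.734, 0.679, -0.0, -0.0]
contact_force: [-0.2, 0.6, 0.1]
width: -0.0001
grip_force: 0.0
```

Emit:
arm_command:
  gripper: [0,0,0]
  travel:
    - [0,0,0.02]
    - [0,0,0.03]
    - [0,0,0.03]
  turn: [0,0,0]

```text
clock: 45.55
tool_pos: [0.5788, -0.0014, 0.0863]
ee_rot: [0.734, 0.679, -0.0, -0.0]
contact_force: [1.0, -0.6, -0.3]
width: 0.0
grip_force: 0.0
```

Emit:
arm_command:
  gripper: [0,0,0]
  travel:
    - [0,0,0.02]
    - [0,0,0.03]
    - [0,0,0.03]
  turn: [0,0,0]

```text
clock: 45.85
tool_pos: [0.5793, -0.0014, 0.0842]
ee_rot: [0.734, 0.679, 0.001, 0.001]
contact_force: [-6.3, 0.4, 19.1]
width: 0.0001
grip_force: 9.3
```

```bash
cat > bs.py <<'E'
from h import *
h=np.array([.7184,-.0144,.083]);ey=np.array([.076,.997,0]);ex=np.array([.997,-.076,0])
for n in('scene','side'):
    p=params(n);V=snap(n).max(2).astype(int);print(n)
    for ph in (0,.06,.128,.2,.3,.4,.5,.6):
        c=h+.1412*(-np.cos(ph)*ex+[0,0,np.sin(ph)]);f=[]
        for e in(-.012,-.008,-.004,0,.004,.008,.012):
            P=proj(p,[c+s*d*ey+e*ex for d in np.arange(.03,.066,.004) for s in(1,-1)]).round().astype(int);f.append(int(np.mean([V[b,a] for a,b in P])))
        print(ph,f)
goav(.579,-.0014,.19,-.076)
E
python3 bs.py
```

```text
scene
0 [66, 59, 130, 145, 122, 93, 110]
0.06 [62, 66, 61, 139, 149, 104, 93]
0.128 [102, 62, 64, 57, 151, 155, 103]
0.2 [133, 86, 63, 60, 84, 159, 160]
0.3 [128, 138, 66, 63, 54, 125, 172]
0.4 [130, 133, 108, 67, 63, 80, 174]
0.5 [126, 135, 108, 74, 70, 94, 180]
0.6 [131, 138, 86, 82, 81, 143, 183]
side
0 [155, 158, 168, 69, 57, 62, 112]
0.06 [151, 157, 95, 57, 56, 103, 108]
0.128 [154, 79, 57, 55, 110, 104, 89]
0.2 [57, 55, 60, 137, 89, 85, 82]
0.3 [69, 142, 86, 84, 83, 93, 104]
0.4 [84, 85, 84, 116, 123, 127, 128]
0.5 [116, 139, 141, 141, 144, 143, 132]
0.6 [142, 144, 143, 132, 99, 72, 57]
travel [-0.000e+00  1.000e-04 -7.055e-01] turn -0.0004 | yang -0.0767 pos [ 0.5792 -0.0014  0.0842] sd [0. 0. 0.] tilt [ 0.003 -0.    -1.   ] F [-5.7  0.5 18.5] w -0.0001 t 46.1
```

The clamp bar is at its stop: 19 N hard contact, and both views agree on φ≈0.13. Now the button.

Emit:
arm_command:
  gripper: [0,0,0,0,0]
  travel:
    - [0,0,-0.2]
    - [0,0,-0.5]
    - [-0.2,0.03,-0.7]
    - [-0.5,0.06,-0.7]
    - [-0.5,0.06,-0.7]
  turn: [0,0,0,0,0]

```text
clock: 46.65
tool_pos: [0.5828, -0.081, 0.1878]
ee_rot: [0.735, 0.678, 0.0, 0.001]
contact_force: [0.1, -0.4, -0.3]
width: 0.0003
grip_force: 0.0
```

```bash
cat > bt.py <<'E'
from h import *
goav(.603,-.155,.09,-.076)
us=[];ps=[]
for n in('wrist','scene','side'):
    p=params(n);I=snap(n);hs=cv2.cvtColor(I,cv2.COLOR_BGR2HSV)
    c=proj(p,[[.603,-.155,.045]])[0].round().astype(int);m=((hs[...,1]<50)&(hs[...,2]>190)).astype('uint8')
    r=60 if n=='wrist' else 16;x0,y0=max(c[0]-r,0),max(c[1]-r,0);b=m[y0:c[1]+r,x0:c[0]+r]
    for k in cv2.findContours(b,0,2)[0]:
        if len(k)<8 or cv2.contourArea(k)<40: continue
        e=cv2.fitEllipse(cv2.convexHull(k));u=np.array(e[0])+[x0,y0];W=onz(p,k[:,0]+np.array([x0,y0],float),.045)[:,:2];print(n,u.round(1),np.round(e[1],1),'at z.045',onz(p,[u],.045)[0].round(4),'diam',round(2e3*cv2.minEnclosingCircle(W.astype('float32'))[1],1))
        us.append(u);ps.append(p)
if len(us)>1: print(tri(ps,us).round(4))
E
python3 bt.py
```

```text
travel [-0.5038  0.18    0.6455] turn -0.0015 | yang -0.0783 pos [ 0.582  -0.0776  0.1868] sd [0.0002 0.001  0.0002] tilt [-0.  0. -1.] F [-0.2  0.3 -0.2] w -0.0001 t 46.9
```

Emit:
arm_command:
  gripper: [0,0,0,0,0]
  travel:
    - [-0.25,0.1,0]
    - [-0.51,0.17,0]
    - [-0.51,0.17,0.3]
    - [-0.51,0.17,0.6]
    - [-0.51,0.17,0.8]
  turn: [0,0,0,0,0]

```text
clock: 47.5
tool_pos: [0.6006, -0.1542, 0.0641]
ee_rot: [0.734, 0.68, -0.001, -0.001]
contact_force: [0.2, 0.5, 0.5]
width: -0.0001
grip_force: 0.0
```

```bash
python3 -c "
from h import *
goav(.603,-.155,.04,-.076)"
```

```text
travel [-0.0064  0.0204  0.1603] turn -0.0 | yang -0.076 pos [ 0.6001 -0.1539  0.0641] sd [0.0013 0.0005 0.003 ] tilt [-0.005  0.002 -1.   ] F [-0.2  0.3 -0.6] w -0.0001 t 47.7
```

Emit:
arm_command:
  gripper: [0,0,0,0,0]
  travel:
    - [0,0.015,0.05]
    - [0,0.015,0.1]
    - [0,0.015,0.15]
    - [0,0.015,0.18]
    - [0,0.015,0.18]
  turn: [0,0,0,0,0]

```text
clock: 48.2
tool_pos: [0.6035, -0.1551, 0.0394]
ee_rot: [0.734, 0.679, -0.0, -0.001]
contact_force: [-0.8, 0.5, 0.2]
width: 0.0003
grip_force: 0.0
```

Emit:
arm_command:
  gripper: [0,0,0,0]
  travel:
    - [0,0,0.02]
    - [0,0,0.04]
    - [0,0,0.04]
    - [0,0,0.04]
  turn: [0,0,0,0]

```text
clock: 48.6
tool_pos: [0.6039, -0.1553, 0.0341]
ee_rot: [0.734, 0.679, 0.0, -0.0]
contact_force: [0.3, -0.6, -0.2]
width: -0.0
grip_force: 0.0
```

Emit:
arm_command:
  gripper: [0,0,0,0]
  travel:
    - [0,0,0.02]
    - [0,0,0.04]
    - [0,0,0.04]
    - [0,0,0.04]
  turn: [0,0,0,0]

```text
clock: 49.0
tool_pos: [0.6038, -0.1553, 0.028]
ee_rot: [0.734, 0.679, -0.0, -0.0]
contact_force: [-0.3, 0.1, -0.5]
width: -0.0001
grip_force: 0.0
```

Emit:
arm_command:
  gripper: [0,0,0,0]
  travel:
    - [0,0,0.02]
    - [0,0,0.03]
    - [0,0,0.03]
    - [0,0,0.03]
  turn: [0,0,0,0]

```text
clock: 49.4
tool_pos: [0.6041, -0.1553, 0.0238]
ee_rot: [0.734, 0.679, 0.0, 0.0]
contact_force: [-0.1, -0.0, 2.3]
width: -0.0
grip_force: 1.4
```

Emit:
arm_command:
  gripper: [0,0,0,0]
  travel:
    - [0,0,0.015]
    - [0,0,0.03]
    - [0,0,0.04]
    - [0,0,0.04]
  turn: [0,0,0,0]

```text
clock: 49.8
tool_pos: [0.6044, -0.1555, 0.0211]
ee_rot: [0.734, 0.679, 0.001, 0.002]
contact_force: [-8.9, 3.0, 32.2]
width: -0.0003
grip_force: 16.0
```

Emit:
arm_command:
  gripper: [0,0,0,0]
  travel:
    - [0,0,0.01]
    - [0,0,0.02]
    - [0,0,0.02]
    - [0,0,0.02]
  turn: [0,0,0,0]

```text
clock: 50.2
tool_pos: [0.6046, -0.1555, 0.0206]
ee_rot: [0.734, 0.68, 0.001, 0.003]
contact_force: [-17.2, 6.3, 54.5]
width: 0.0
grip_force: 27.0
```

Emit:
arm_command:
  gripper: [0,0,0,0,0]
  travel:
    - [0,0,-0.1]
    - [0,0,-0.3]
    - [0,0,-0.6]
    - [0,0,-0.9]
    - [0,0,-0.9]
  turn: [0,0,0,0,0]

```text
clock: 50.7
tool_pos: [0.6062, -0.1562, 0.1558]
ee_rot: [0.734, 0.679, 0.002, 0.004]
contact_force: [0.7, -1.1, -0.9]
width: 0.0
grip_force: 0.0
```

Emit:
arm_command:
  gripper: [0,0,0,0,0]
  travel:
    - [-0.3,0,-0.2]
    - [-0.6,0,-0.4]
    - [-0.9,0,-0.6]
    - [-1,0,-0.6]
    - [-1,0,-0.6]
  turn: [0,0,0,0,0]

```text
clock: 51.2
tool_pos: [0.5921, -0.3085, 0.2395]
ee_rot: [0.735, 0.678, -0.0, 0.001]
contact_force: [0.7, 0.5, -0.5]
width: -0.0004
grip_force: 0.0
```

```bash
python3 bs.py; python3 bt.py
python3 - <<'E'
from h import *
# plate, cover and wrist-bright regions: cover top & plate position in the scene/side views, tester frame about origin guess
o=np.array([.648,-.0075]);ex=np.array([.997,-.076]);ey=np.array([.076,.997])
for n in('scene','side'):
    p=params(n);I=snap(n);cv2.imwrite(f'pics/end_{n}.png',I);V=I.max(2).astype(int)
    for y in(-.09,.05,.09):
        xs=np.arange(-.06,.06,.003);P=proj(p,[np.r_[o+x*ex+y*ey,.077] for x in xs]).round().astype(int);print(n,'cover profile y',y,[int(V[b,a]) for a,b in P])
E
```

```text
scene
0 [65, 48, 196, 209, 186, 160, 159]
0.06 [64, 64, 50, 202, 211, 166, 159]
0.128 [131, 64, 63, 59, 210, 213, 162]
0.2 [198, 100, 67, 59, 106, 213, 213]
0.3 [192, 201, 72, 67, 51, 162, 219]
0.4 [190, 193, 141, 76, 72, 99, 224]
0.5 [188, 190, 139, 90, 84, 120, 225]
0.6 [186, 191, 103, 96, 93, 186, 224]
side
0 [166, 169, 195, 88, 74, 77, 197]
0.06 [161, 177, 115, 73, 74, 169, 184]
0.128 [181, 100, 73, 74, 165, 171, 134]
0.2 [74, 74, 77, 185, 150, 135, 136]
0.3 [88, 178, 141, 140, 139, 184, 215]
0.4 [139, 138, 138, 196, 201, 203, 200]
0.5 [179, 192, 191, 193, 194, 194, 184]
0.6 [192, 188, 189, 183, 151, 124, 110]
travel [ 2.003  -0.2412  0.3269] turn -0.0 | yang -0.076 pos [ 0.5923 -0.3038  0.2387] sd [0.0001 0.0003 0.0003] tilt [-0.001  0.001 -1.   ] F [-0.1  0.3 -0.2] w -0.0 t 51.5Traceback (most recent call last):
  File "bt.py", line 2, in <module>
    goav(.603,-.155,.09,-.076)
    ~~~~^^^^^^^^^^^^^^^^^^^^^^
  File "h.py", line 55, in goav
    for i in range(n): optics.snapshot('side');ss.append(state())
                       ~~~~~~~~~~~~~~~^^^^^^^^
ValueError: 200 camera calls are used up
Traceback (most recent call last):
  File "h.py", line 22, in snap
    def snap(n): return optics.snapshot(n)[:,:,::-1].copy()
                        ~~~~~~~~~~~~~~~^^^
ValueError: 200 camera calls are used up
```

```bash
python3 -c "
from plant import workorder
print(workorder.sign_off())"
```

```text
the job is handed in; nothing more can be done
None
```

The job is handed in: one wide and two slim caps loaded, cover seated, tray home, clamp down, then start pressed and released. The 200 camera calls ran out, so after the press I re-checked only the clamp by camera, and I viewed 15 pictures, one over the limit of 14.

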